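Clear the offcuts and turn the stone baluster to its next face

ROBOT

A 7-joint arm with a two-finger parallel gripper is mounted at the origin on the work surface. World frame = base frame: x ahead of the robot, y to its left, z up, the work surface at z = 0. Lengths are in m, angles in rad, forces in N, time in s.
With the tool pointing down it reaches from about 0.4 to 0.75 m from the base axis. Payload 19.5 kg.
Tool frame: the origin (TCP) lies at the very end of the fingers, on their centre line; the grasp point (between the pads) lies bot.grip_depth behind it (bot.grip_depth is the distance from the TCP to the grasp point, in m); z points along the fingers, y is the line along which they close (so a half turn about z gives the same grasp; the last joint's range is limited). The gripper opens to 85 mm and grips with 20 to 120 N. Pads are 22 mm wide; open, the fingers measure 114 mm over their backs; the gripper's body (76 mm by 85 mm) begins 54 mm behind the grasp point. The pads swing forward as they close: fully open they stand 13 mm farther back than shut.
Start: joints at [-1.25, 0.707, -0.028, 1.485, 0.022, 0.951, -0.075], TCP at [0.204, 0.538, 0.231] pointing down, gripper open.
Joint ranges: [-2.71, 2.71], [-0.32, 2.16], [-1.57, 1.52], [0, 2.45], [-1.46, 4.6], [0, 2.02], [-2.83, 2.83]. Speed limits (rad/s): [1.89, 1.89, 2.57, 2.57, 3.01, 3.01, 3.01].

INTERFACE

Orientations are given as a unit quaternion [w, x, y, z].
In Python, from plant import bot gives the robot as it stands. The module is installed in compiled form; this text tells all that it offers.
- The arm moves only by the tool drive_tool, never from a script. Its argument "increments" is a list of rows, each a list of 7 numbers: the shift along the world's x, y, z as a fraction of full scale, then the turn, a rotation vector about the world's x, y, z as a fraction of full scale, then the opening, from 0 (shut) to 1 (fully open). A call has 1 to 10 rows; each row is the pose to reach, as a shift and turn from the pose commanded when the call began; what a row does not reach only later rows make up. Full scale, the value 1, is 0.1 m for a shift and 30 degrees for a turn. A row lasts 1/10 s, in which the tool goes at most 50 mm and 8.59 degrees, less where a joint would pass 70% of its speed; a pose out of reach is approached as far as the arm can. A call with a number of a shift or a turn outside -1 to 1 is refused whole. A call with a gripper value outside its range is refused whole. The fingers move at their own pace and stop on an object; "force" is the grip in N (left out, the last holds). Time passes only in rows, so rows that repeat a pose let the fingers close. It gives the time, the measured TCP pose, the force, the opening and the grip force at its end, in the units of the state.
- bot.get_state(): the state, without advancing time (a new reading comes with each control period).
- bot.read_camera(name): name is "scene" or "top" or "wrist"; returns a dict with "img" (480x640x3 uint8, red, green, blue), "vfov" (degrees; the focal length in pixels is half the picture's height over the tangent of half this angle, whatever the lens; pixels are square), "cx", "cy" (the principal point, pixels), "rvec" (rotation vector, rad) and "tvec" (3), from world to camera coordinates, as OpenCV has them. Camera axes: x right, y down, z forward; pixel columns grow to the right and rows downward; lengths in m; the calibration is good to about 2 mm. A picture is of the moment at which its call begins. There is no depth.
- bot.finish_job(): hands the job in; it is judged then, once.
The state is a dict: "t": time; "joint_positions": joint angles; "joint_vel": joint speeds; "tau": joint torques, N m; "ee_pos": TCP position; "eef_rot": TCP orientation; "wrist_force": force on the tool from outside, world axes, zero at the start; "torque": the same for the moment, N m; "grip_width": finger opening in m; "grasp_force": force on a finger pad.
Only numpy, scipy, OpenCV 4.12 (cv2) and the standard library are available. Lean on these libraries where they do the work, as an engineer would, in place of code of your own. Each camera call takes 0.05 s, during which the arm holds its last target. There are 200 camera calls.

TASK

Put every stone offcut lying on the bench into the yellow tipping bucket, then push its red lever right over, past the catch, so that they all fall into the black trough, and let the bucket swing back home. Then turn the baluster between its centres with the spoked wheel until the face with the yellow mark is level and faces straight up, and stand the red spirit level upright on the middle of that face, lengthwise along the baluster, and leave it there. Leave the mallet, the chisel and the loose stone block where they are.

Things in the scene. Friction and masses are not known exactly. Their poses are not given: they have to be found in the camera images.
- baluster (a joint): angle (rad) of the stone baluster and the spoked wheel fixed to it about the axis of its centres. 0 (or whole turns, 6.283) = the yellow-marked face straight up; growing = the top turns towards the stand's +x (away from the robot). Turns without end either way; 0.35 N m of friction keeps it where it is left, it does not coast.
- die_mid (a point): middle of the baluster's square block (die), on the axis, 130 mm above the bench; turns with it. 100 x 100 mm in section, 150 mm long along own y (the axis); own +z points to the face with the yellow stripe (34 x 130 mm), 50 mm away; other faces plain. At each end a 45 mm round neck (92 mm), then a blue post 155 mm high.
- wheel_mid (a point): centre of the spoked wheel, on the axis, 210 mm from die_mid to the right, 130 mm up; does not turn: x away from the robot, y left along the axis, z up. Hub 52 mm wide across; six steel spokes 12 mm thick, red knobs (18 mm) at 95 mm from the axis, every 60 degrees, one pointing as the yellow mark does. 40 mm clear of the post. Push a spoke sideways from above.
- bucket (a joint): tip angle (rad) of the yellow bucket: 0 = home, level; 1.9 = its stop, tipped right over away from the robot. A spring catch holds it at home (about 6 to 12 N at the lever's end to break out, more when loaded); a spring (0.1 N m at home, 0.6 N m at the stop) swings it back when let go. Stones slide out beyond about 1.5 rad.
- bucket_floor (a point): middle of the bucket's inner floor (150 x 200 mm), 164 mm above the bench when home; x away from the robot, y left, z up when home; tips with the bucket. Back and side walls 70 mm high; the front is a chute sloping up at 40 degrees from 75 mm ahead of this point to its lip 140 mm ahead, 55 mm up.
- lever_root (a point): point on the bucket's axle, 160 mm up, where the red lever is fixed; does not move; x away from the robot, y left along the axle, z up. 75 mm ahead of and 170 mm left of the bucket floor's middle. The lever is 60 mm clear of the bucket and 38 mm clear of the upright between (175 mm high).
- lever_tip (a point): end of the red lever, a round bar 16 mm thick, 120 mm from lever_root: straight up when home; swings over to +x and down as the bucket tips. Moves with the bucket.
- trough_floor (a point): middle of the floor of the black trough beyond the bucket, 8 mm above the bench, fixed to the same frame as lever_root; inside 224 mm along x, 204 mm along y; walls 60 mm high towards the robot, 90 mm at the sides, 110 mm at the far end.
- offcut0_mid (a point): centre of a stone offcut, a loose block 80 x 40 x 30 mm (own x, y, z; the 30 mm upright as it lies at the start), about 160 g. May be absent.
- offcut1_mid (a point): centre of a stone offcut, a loose block 70 x 36 x 28 mm (own x, y, z; the 28 mm upright as it lies at the start), about 160 g. May be absent.
- offcut2_mid (a point): centre of a stone offcut, a loose block 86 x 38 x 30 mm (own x, y, z; the 30 mm upright as it lies at the start), about 160 g. May be absent.
- offcut3_mid (a point): centre of a stone offcut, a loose block 66 x 42 x 32 mm (own x, y, z; the 32 mm upright as it lies at the start), about 160 g. May be absent.
- offcut4_mid (a point): centre of a stone offcut, a loose block 76 x 36 x 34 mm (own x, y, z; the 34 mm upright as it lies at the start), about 160 g. May be absent.
- level_mid (a point): centre of the red spirit level, a loose bar 160 x 28 x 40 mm (own x, y, z), 180 g, yellow window on its top (+z); lies upright on the bench at the start, long axis roughly away from the robot.
- mallet: bystander: round steel-headed mallet standing on its head (84 mm wide, 200 mm high with its wooden handle); origin under its centre.
- chisel: bystander: steel chisel, 200 mm long, lying behind the baluster stand; origin under its middle.
- block: bystander: loose grey stone block 110 x 140 x 80 mm; origin under its centre.
- level: the same spirit level; origin under its centre

How it is judged:
On the way, in this order (a step that is already met when the one before it is completed fails the run):
1. all the offcuts are in the bucket while it is home (x of offcut0_mid in the frame of bucket_floor between -0.085 and 0.13 m and y of offcut0_mid in the frame of bucket_floor between -0.105 and 0.105 m and z of offcut0_mid in the frame of bucket_floor between 0 and 0.1 m and x of offcut1_mid in the frame of bucket_floor between -0.085 and 0.13 m and y of offcut1_mid in the frame of bucket_floor between -0.105 and 0.105 m and z of offcut1_mid in the frame of bucket_floor between 0 and 0.1 m and x of offcut2_mid in the frame of bucket_floor between -0.085 and 0.13 m and y of offcut2_mid in the frame of bucket_floor between -0.105 and 0.105 m and z of offcut2_mid in the frame of bucket_floor between 0 and 0.1 m and x of offcut3_mid in the frame of bucket_floor between -0.085 and 0.13 m and y of offcut3_mid in the frame of bucket_floor between -0.105 and 0.105 m and z of offcut3_mid in the frame of bucket_floor between 0 and 0.1 m and x of offcut4_mid in the frame of bucket_floor between -0.085 and 0.13 m and y of offcut4_mid in the frame of bucket_floor between -0.105 and 0.105 m and z of offcut4_mid in the frame of bucket_floor between 0 and 0.1 m and value of joint bucket below 0.12 rad), for 0.2 s.
2. the bucket is tipped right over (beyond 1.4 rad) (value of joint bucket above 1.4 rad), for 0.1 s.
3. the bucket is back home (within 0.12 rad) and all the offcuts are in the trough (x of offcut0_mid in the frame of trough_floor between -0.12 and 0.12 m and y of offcut0_mid in the frame of trough_floor between -0.106 and 0.106 m and z of offcut0_mid in the frame of trough_floor between 0 and 0.1 m and x of offcut1_mid in the frame of trough_floor between -0.12 and 0.12 m and y of offcut1_mid in the frame of trough_floor between -0.106 and 0.106 m and z of offcut1_mid in the frame of trough_floor between 0 and 0.1 m and x of offcut2_mid in the frame of trough_floor between -0.12 and 0.12 m and y of offcut2_mid in the frame of trough_floor between -0.106 and 0.106 m and z of offcut2_mid in the frame of trough_floor between 0 and 0.1 m and x of offcut3_mid in the frame of trough_floor between -0.12 and 0.12 m and y of offcut3_mid in the frame of trough_floor between -0.106 and 0.106 m and z of offcut3_mid in the frame of trough_floor between 0 and 0.1 m and x of offcut4_mid in the frame of trough_floor between -0.12 and 0.12 m and y of offcut4_mid in the frame of trough_floor between -0.106 and 0.106 m and z of offcut4_mid in the frame of trough_floor between 0 and 0.1 m and value of joint bucket below 0.12 rad), for 0.2 s.
4. the marked face points up (within 0.12 rad) (angle between die_mid's own z axis and vertical below 0.12 rad), for 0.3 s.
5. the spirit level stands on the marked face (x of level_mid in the frame of die_mid between -0.035 and 0.035 m and y of level_mid in the frame of die_mid between -0.05 and 0.05 m and z of level_mid in the frame of die_mid between 0.063 and 0.078 m and angle between the x axis of level_mid and the y axis of die_mid, either way round below 0.2 rad and angle between level_mid's own z axis and vertical below 0.15 rad), for 0.2 s.
At the end, for the whole second after the job is handed in: All offcuts in the trough; the bucket home within 0.12 rad; the marked face up within 0.12 rad; the spirit level at rest, upright on that face, its centre within 35 mm of the face's middle across and 50 mm along, and lined up with the baluster's axis within 0.2 rad (all of step 3 and all of step 5 and angle between die_mid's own z axis and vertical below 0.12 rad and linear speed of level below 0.03 m/s); the robot touches nothing.
It fails at once if the mallet is shifted by more than 40 mm or knocked over (distance of mallet from where it was at the start of the episode above 0.04 m or angle between mallet's own z axis and vertical above 0.5 rad).
It fails at once if the chisel is shifted by more than 40 mm or knocked over (distance of chisel from where it was at the start of the episode above 0.04 m).
It fails at once if the block is shifted by more than 40 mm or knocked over (distance of block from where it was at the start of the episode above 0.04 m).
Of offcut0, offcut1, offcut2, offcut3, offcut4 only 3 to 5 are there at a start; the rules pass over those that are not, and their reading is None.
At some moment in a run one of offcut0, offcut1, offcut2, offcut3, offcut4 may be knocked a few centimetres aside while the robot is not near it.
Once in a run the grip may slacken for a moment while it holds something.
It also fails if it takes over 210 s, if anything falls off the work surface, if the arm or the gripper's body presses on something with over 40 N, if the wrist force passes 120 N, or if a joint passes its speed limit or range.

## Working session

There is one attempt and no reset: what is moved stays moved. The work goes in short steps, Python scripts to look and compute and a tool call to move; the robot and the scene stay as the last step left them, time stands still between calls to the robot, and variables do not carry over. Pictures are saved under pics/ and viewed, at most 17 in all, crops included, and the job is handed in when it is done.

Besides the shell and the picture viewer there is one more tool, called after "Call:" as name(argument=value, ...) on one line, values as JSON. drive_tool: Moves the arm, as the interface text tells. Shift numbers are shares of 0.1 m and turn numbers shares of 30 degrees, none past 1 either way. Its arguments: {"type":"object","properties":{"increments":{"type":"array","items":{"type":"array","items":{"type":"number"}}},"force":{"type":"number"}},"required":["increments"]}

```bash
mkdir -p pics; cat > h.py <<'E'
import numpy as np, cv2
from plant import bot
def cam(n,save=None):
    c=bot.read_camera(n); 
    if save: cv2.imwrite('pics/'+save,c['img'][:,:,::-1])
    c['R']=cv2.Rodrigues(np.array(c['rvec'],float))[0]; c['t']=np.array(c['tvec'],float).ravel()
    c['f']=240/np.tan(np.radians(c['vfov'])/2); c['C']=-c['R'].T@c['t']; return c
def ray(c,u,v):
    d=c['R'].T@np.array([(u-c['cx'])/c['f'],(v-c['cy'])/c['f'],1]); return d/np.linalg.norm(d)
def onz(c,u,v,z):
    d=ray(c,u,v); return c['C']+d*(z-c['C'][2])/d[2]
def proj(c,p):
    q=c['R']@np.array(p)+c['t']; return q[:2]/q[2]*c['f']+[c['cx'],c['cy']]
def tri(c1,p1,c2,p2):
    d1,d2=ray(c1,*p1),ray(c2,*p2); A=np.array([d1,-d2]).T
    s=np.linalg.lstsq(A,c2['C']-c1['C'],rcond=None)[0]
    a,b=c1['C']+s[0]*d1,c2['C']+s[1]*d2; return (a+b)/2,np.linalg.norm(a-b)
E
python3 - <<'E'
from h import *
for n in ['scene','top','wrist']:
    c=cam(n,n+'0.png'); print(n,c['C'].round(3),c['vfov'],c['cx'],c['cy'],c['R'].round(2).tolist())
s=bot.get_state(); print(s['ee_pos'],s['eef_rot'],s['grip_width'],bot.grip_depth)
E
```

```text
scene [1.231 0.393 1.24 ] 46.59595859138579 319.5044661663877 245.6315451943823 [[-0.41, 0.91, 0.0], [0.75, 0.34, -0.57], [-0.52, -0.23, -0.82]]
top [0.381 0.085 1.766] 44.124888529445556 322.20112158822724 245.34673265750214 [[-0.0, -1.0, -0.0], [-0.99, 0.0, -0.13], [0.13, 0.0, -0.99]]
wrist [0.136 0.563 0.374] 60.18259566023891 325.66620031745725 242.71073465626722 [[0.36, 0.93, -0.0], [0.9, -0.34, 0.28], [0.26, -0.1, -0.96]]
[0.2039858  0.53742642 0.23097178] [-6.77367518e-05  1.80414638e-01  9.83590580e-01 -3.53749779e-04] 0.08564451830999681 0.0187
```

View pics/top0.png

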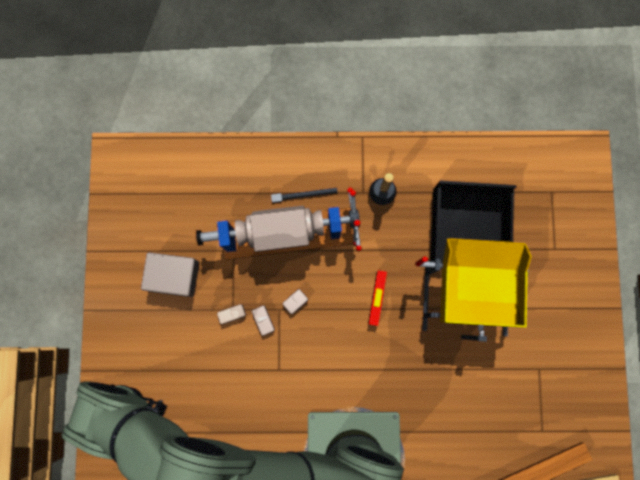

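View pics/scene0.png

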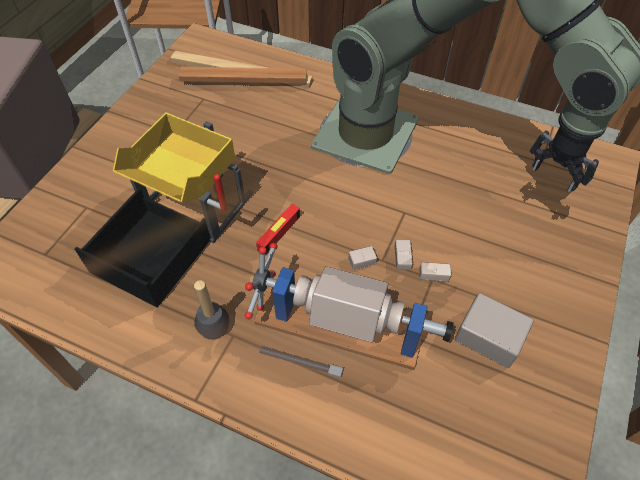

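The top view shows three offcuts at (231,315), (263,320) and (294,302). The level is at (377,299), the baluster at (280,229), the wheel at (355,220), the bucket at (487,283) and the lever at about (424,261). The yellow mark can't be seen. The scene view shows the same three offcuts at (363,257), (404,254) and (435,271).

```bash
cat >> h.py <<'E'
def blobs(c,lo,hi,roi,amin=60):
    x0,y0,x1,y1=roi; h=cv2.cvtColor(c['img'],cv2.COLOR_RGB2HSV)
    m=cv2.inRange(h,lo,hi); z=np.zeros_like(m); z[y0:y1,x0:x1]=m[y0:y1,x0:x1]
    cs,_=cv2.findContours(z,cv2.RETR_EXTERNAL,cv2.CHAIN_APPROX_NONE)
    return [k for k in cs if cv2.contourArea(k)>amin]
def rect3(c,k,z):
    """min-area rectangle of the contour cast on plane z: centre, long, short, yaw of long axis"""
    P=np.array([onz(c,*p[0],z)[:2] for p in k],np.float32)*1000
    (x,y),(w,h),a=cv2.minAreaRect(P)
    if w<h: w,h,a=h,w,a+90
    return np.round([x,y,w,h,(a+90)%180-90],1)
def yaw():
    s=bot.get_state(); w,x,y,z=s['eef_rot']; 
    return np.degrees(np.arctan2(2*(x*y+w*z),1-2*(y*y+z*z)))
E
python3 - <<'E'
from h import *
T=cam('top');S=cam('scene')
print('stones top')
kt=blobs(T,(0,0,110),(179,60,255),(205,285,320,345)); 
for k in kt: print(cv2.minAreaRect(k)[0],rect3(T,k,.03))
ks=blobs(S,(0,0,110),(179,60,255),(335,235,460,285))
for k in ks: print(cv2.minAreaRect(k)[0],cv2.contourArea(k),rect3(S,k,.02))
print('level')
for n,c,roi in(('T',T,(360,262,395,335)),('S',S,(250,200,303,248))):
    for k in blobs(c,(20,120,120),(35,255,255),roi,10): print(n,'yel',cv2.minAreaRect(k)[0],rect3(c,k,.04))
    for k in blobs(c,(0,150,80),(8,255,255),roi,10)+blobs(c,(170,150,80),(179,255,255),roi,10): print(n,'red',cv2.minAreaRect(k)[0],cv2.contourArea(k),rect3(c,k,.04))
for n,c,roi in(('T',T,(340,180,370,255)),('S',S,(235,235,285,325)),('Tl',T,(410,250,440,275)),('Sl',S,(205,170,230,215))):
    for k in blobs(c,(0,150,80),(8,255,255),roi,4)+blobs(c,(170,150,80),(179,255,255),roi,4): print(n,k.reshape(-1,2).mean(0).round(1),cv2.contourArea(k),cv2.boundingRect(k))
im=np.hstack([cv2.resize(T['img'][170:270,190:370],None,fx=4,fy=4,interpolation=2)])
im2=cv2.resize(S['img'][225:355,230:430],None,fx=3.6,fy=3.6,interpolation=2)
cv2.imwrite('pics/a.png',im[:,:,::-1]);cv2.imwrite('pics/b.png',im2[:,:,::-1])
E
```

```text
stones top
(262.6551513671875, 320.1379089355469) [394.7 259.8  77.5  37.7  22.5]
(230.95001220703125, 313.8499755859375) [413.2 352.4  73.2  34.1 -71.7]
(294.9751281738281, 301.5226135253906) [448.4 165.9  64.4  41.5 -47.8]
(361.0, 276.5) 412.0 [507.2 187.5 132.3  44.9 -65.6]
(435.3274230957031, 271.4162292480469) 462.5 [413.7 356.6  78.3  52.2 -70.5]
(362.9716796875, 256.6509094238281) 357.5 [449.7 169.8  69.8  54.8 -49. ]
(403.5, 254.5) 390.0 [396.9 265.1  92.4  39.2  22.6]
level
T yel (377.6081237792969, 297.3513488769531) [459.3 -74.7  50.1  17.2 -10.4]
T red (377.2838134765625, 297.70269775390625) 360.5 [458.6 -73.8 163.3  32.3 -10. ]
S yel (277.90045166015625, 223.90953063964844) [457.3 -73.2  49.7  15.7 -10.3]
S red (279.5176696777344, 228.72943115234375) 718.0 [465.3 -62.  169.7  53.3  -8.3]
T [357.2 246.7] 20.5 (353, 243, 9, 8)
T [357.  222.5] 24.0 (354, 220, 7, 6)
T [351.  191.3] 43.5 (347, 187, 10, 9)
S [248. 315.] 33.0 (245, 312, 8, 7)
S [260.  307.3] 17.0 (257, 305, 7, 6)
S [248.7 286.3] 39.5 (245, 283, 8, 8)
S [273.  272.6] 4.5 (270, 270, 6, 7)
S [268.1 242.9] 265.5 (256, 235, 27, 20)
Tl [423.6 258.8] 27.0 (419, 256, 10, 7)
Sl [219.9 192. ] 202.0 (214, 174, 13, 37)
```

View pics/b.png

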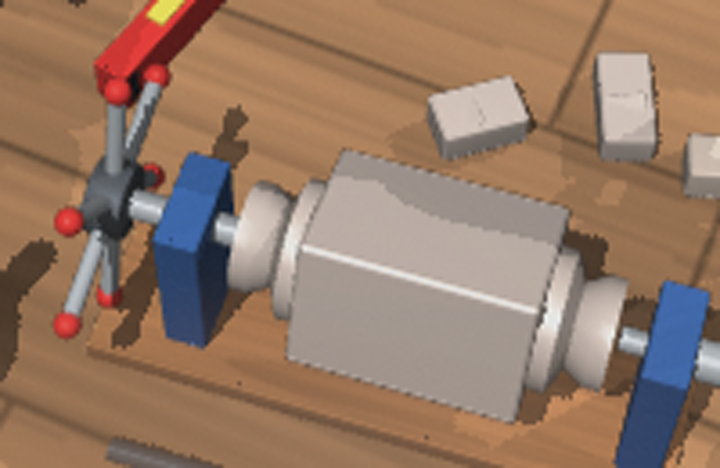

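The baluster crop shows a plain top face and a plain far face, so the mark is on the robot side or underneath. The six knobs are clear, in scene pixels: (262.5,250.6), (274,246), (249,286), (248,315), (260,307.5) and (272,273.6).

```bash
python3 - <<'E'
from h import *
T=cam('top');S=cam('scene')
K=np.array([(262.5,250.6),(273.9,246.1),(248.9,286.4),(248.3,315.3),(260.3,307.5),(272.2,273.6)])
def inter(a,b,c,d):
    l=np.cross(np.cross([*a,1],[*b,1]),np.cross([*c,1],[*d,1])); return l[:2]/l[2]
h=np.mean([inter(K[0],K[4],K[1],K[3]),inter(K[0],K[4],K[2],K[5]),inter(K[1],K[3],K[2],K[5])],0)
W=onz(S,*h,.13); print('wheel',h,W,'in top',proj(T,W))
for t in [(351,191.3),(357,222.5),(357.2,246.7)]:
    for i,k in enumerate(K):
        p,r=tri(T,t,S,k)
        if r<.012: print(t,i,p.round(3),round(r,4), 'r',np.linalg.norm(p-W).round(3))
for n,c,roi in(('T',T,(190,180,370,270)),('S',S,(265,255,440,365))):
    for k in blobs(c,(105,120,40),(130,255,255),roi,20): print(n,'blue',cv2.boundingRect(k),k.reshape(-1,2).mean(0).round(1),rect3(c,k,.155))
print('blue in top if z=.155; lever'); 
print(tri(T,(423.6,258.8),S,(219.5,176)))
for k in blobs(T,(20,150,60),(35,255,255),(430,225,540,335),300):
    print('bucket',cv2.boundingRect(k),rect3(T,k,.23)); print([ (p[0].tolist(),onz(T,*p[0],.234)[:2].round(3).tolist()) for p in cv2.approxPolyDP(k,4,True)])
E
```

```text
wheel [261.43666287 279.65758702] [ 6.75500746e-01 -4.87342391e-04  1.30000000e-01] in top [352.87641789 218.63286117]
(351, 191.3) 2 [0.737 0.008 0.201] 0.0006 r 0.095
(351, 191.3) 3 [0.759 0.005 0.103] 0.0042 r 0.088
(357, 222.5) 0 [ 0.649 -0.006  0.212] 0.0032 r 0.087
(357, 222.5) 4 [ 0.685 -0.016 -0.   ] 0.0087 r 0.132
(357.2, 246.7) 1 [ 0.593 -0.01   0.152] 0.0019 r 0.086
(357.2, 246.7) 5 [ 0.607 -0.015  0.045] 0.0028 r 0.11
T blue (218, 221, 17, 30) [225.5 236.1] [623.8 352.9  83.7  36.5  10.3]
T blue (329, 208, 12, 26) [334.3 220.5] [666.5  51.5  70.9  29.8   4.4]
S blue (401, 303, 26, 54) [413.8 329.6] [662.9 364.3 127.3  29.4   6.3]
S blue (273, 268, 22, 50) [283.7 292.1] [696.4  66.9 126.   45.8  21.2]
blue in top if z=.155; lever
(array([ 0.54380153, -0.16770686,  0.27707209]), np.float64(0.006307035615888329))
bucket (440, 238, 92, 90) [ 488.7 -338.6  231.   226.4   85.9]
[([447, 238], [0.604, -0.241]), ([440, 320], [0.392, -0.216]), ([526, 327], [0.373, -0.436]), ([531, 257], [0.554, -0.458]), ([526, 245], [0.585, -0.446])]
```

View pics/a.png

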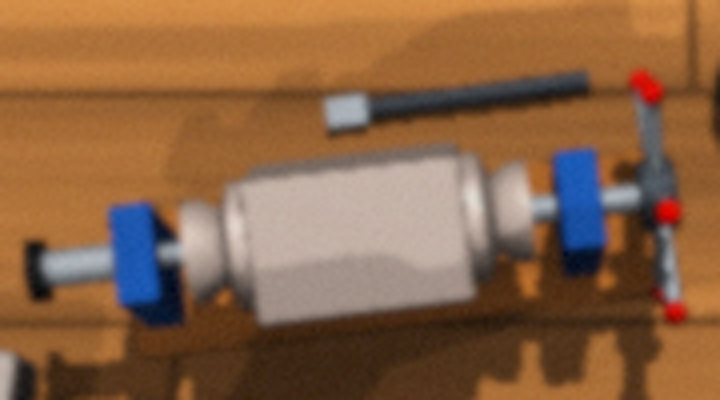

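The top crop shows the shaft running from (75,266) to (655,195) in the crop and the die's ridge at about (240,180)-(460,155). Moving over the stones now.

Call:
drive_tool(increments=[[0.5,-0.45,0,0,0,-0.25,0.8],[1,-0.9,0,0,0,-0.5,0.8],[1,-0.9,0,0,0,-0.85,0.8],[1,-0.9,0,0,0,-0.85,0.8],[1,-0.9,0,0,0,-0.85,0.8]])

```text
t: 0.85
ee_pos: [0.3042, 0.4475, 0.2313]
eef_rot: [-0.0, 0.393, 0.919, 0.0]
wrist_force: [-0.6, 0.6, 0.7]
grip_width: 0.0686
grasp_force: 0.0
```

Call:
drive_tool(increments=[[0.5,-0.45,0,0,0,-0.25,0.8],[1,-0.9,-0.3,0,0,-0.5,0.8],[1,-0.9,-0.3,0,0,-0.85,0.8],[1,-0.9,-0.3,0,0,-0.85,0.8],[1,-0.9,-0.3,0,0,-0.85,0.8]])

```text
t: 1.35
ee_pos: [0.4035, 0.3582, 0.2009]
eef_rot: [-0.0, 0.586, 0.811, -0.0]
wrist_force: [-0.4, 0.6, 0.1]
grip_width: 0.0687
grasp_force: 0.0
```

```bash
python3 - <<'E'
from h import *
T=cam('top');S=cam('scene');Wc=cam('wrist','w1.png')
s=bot.get_state(); print(s['ee_pos'],yaw()-90,s['grip_width'],s['t'])
print('shaft',onz(T,208.75,236.5,.13),onz(T,353.75,218.75,.13), 'die mid', onz(T,208.75,236.5,.13))
W=np.array([.6755,-.0005,.13]);a=onz(T,208.75,236.5,.13)-W; a/=np.linalg.norm(a);print('axis',a,'die',W+.21*a)
p,r=tri(T,(277.5,211.75),S,(347,302.8)); 
d=p-W; ex=np.array([a[1],-a[0],0]); print('ridge',p,r,'rad',np.hypot(d@ex,d[2]),'ang',np.degrees(np.arctan2(d@ex,d[2])))
for k in blobs(Wc,(0,0,110),(179,60,255),(0,0,640,480),300): print(cv2.contourArea(k),k.reshape(-1,2).mean(0).round(0),rect3(Wc,k,.03))
E
```

```text
[0.40306423 0.3588829  0.20143409] 18.47419422368337 0.06803377548256768 1.5
shaft [0.62627281 0.40268828 0.13      ] [ 0.67515848 -0.00293383  0.13      ] die mid [0.62627281 0.40268828 0.13      ]
axis [-1.21194810e-01  9.92628741e-01  2.73331178e-16] die [0.65004909 0.20795204 0.13      ]
ridge [0.68289526 0.21030388 0.19049432] 0.008239702488044337 rad 0.06885676957857809 ang 28.531700463685077
2735.5 [309. 412.] [443.  178.1  73.8  46.9 -48.7]
4764.5 [282. 315.] [392.5 267.2  79.5  48.4  23.5]
4291.0 [338. 224.] [412.7 355.7  78.   36.1 -71.6]
19380.0 [580.  76.] [549.  518.1 128.1 100.7  -7.7]
```

View pics/w1.png

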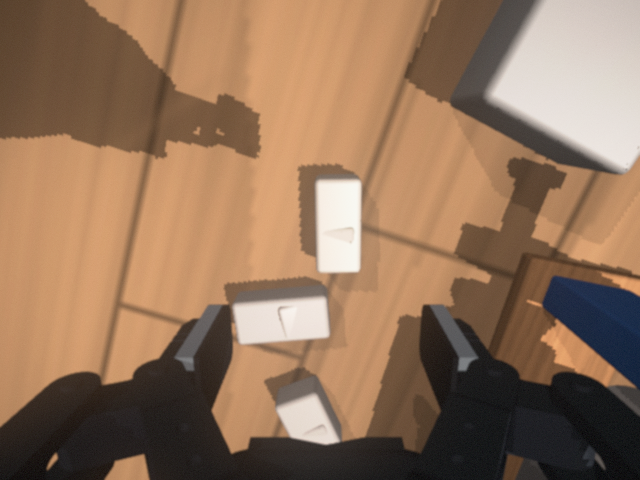

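The wrist view shows the three stones at (338,225), (280,315) and (310,410), with the block at top right. The wrist and top fixes agree to 3 mm at z=0.03. The ridge measurement puts the mark almost straight down, at about +163°. Grasping stone B.

Call:
drive_tool(increments=[[0.09,-0.04,-0.4,0,0,0,0.8],[0.09,-0.04,-0.8,0,0,0,0.8],[0.09,-0.04,-1,0,0,0,0.8],[0.09,-0.04,-1,0,0,0,0.8]], force=50)

```text
t: 1.9
ee_pos: [0.4116, 0.3537, 0.0994]
eef_rot: [-0.001, 0.585, 0.811, -0.002]
wrist_force: [0.5, 0.2, 0.6]
grip_width: 0.0683
grasp_force: 0.0
```

Call:
drive_tool(increments=[[0,0,-0.4,0,0,0,0.8],[0,0,-0.8,0,0,0,0.8],[0,0,-0.92,0,0,0,0.8],[0,0,-0.92,0,0,0,0.8],[0,0,-0.92,0,0,0,0],[0,0,-0.92,0,0,0,0],[0,0,-0.92,0,0,0,0],[0,0,-0.92,0,0,0,0],[0,0,-0.92,0,0,0,0]])

```text
t: 2.8
ee_pos: [0.4137, 0.3543, 0.0112]
eef_rot: [0.0, 0.586, 0.81, 0.001]
wrist_force: [-1.9, -0.2, 15.4]
grip_width: 0.0352
grasp_force: 49.5
```

Call:
drive_tool(increments=[[0,0,0.3,0,0,0,0],[0,0,0.7,0,0,0,0],[0,0,1,0,0,0,0],[0,0,1,0,0,0,0]])

```text
t: 3.2
ee_pos: [0.4143, 0.3547, 0.1137]
eef_rot: [0.001, 0.586, 0.81, 0.003]
wrist_force: [0.1, 0.8, -2.5]
grip_width: 0.0351
grasp_force: 51.9
```

Call:
drive_tool(increments=[[0,0,0.4,0,0,0,0],[0,0,0.8,0,0,0,0],[0,0,1,0,0,0,0],[0,0,1,0,0,0,0]])

```text
t: 3.6
ee_pos: [0.4136, 0.3541, 0.2118]
eef_rot: [0.0, 0.586, 0.81, 0.002]
wrist_force: [0.1, 0.0, -1.9]
grip_width: 0.035
grasp_force: 51.9
```

Call:
drive_tool(increments=[[0.1,-0.4,0.4,0,0,-0.2,0],[0.2,-0.9,0.9,0,0,-0.4,0],[0.2,-0.9,1,0,0,-0.4,0]])

```text
t: 3.9
ee_pos: [0.4333, 0.261, 0.31]
eef_rot: [0.0, 0.67, 0.742, -0.001]
wrist_force: [-0.0, 0.6, -2.1]
grip_width: 0.0349
grasp_force: 51.8
```

Call:
drive_tool(increments=[[0.1,-0.45,0.1,0,0,-0.2,0],[0.1,-0.9,0.2,0,0,-0.4,0],[0.1,-0.95,0.2,0,0,-0.4,0]])

```text
t: 4.2
ee_pos: [0.4435, 0.1638, 0.3299]
eef_rot: [0.001, 0.745, 0.667, 0.0]
wrist_force: [-0.0, 0.9, -2.4]
grip_width: 0.0351
grasp_force: 51.8
```

Call:
drive_tool(increments=[[0,-0.45,0,0,0,0,0],[0,-0.9,0,0,0,0,0],[0,-0.95,0,0,0,0,0]])

```text
t: 4.5
ee_pos: [0.4427, 0.0691, 0.3288]
eef_rot: [0.0, 0.744, 0.669, -0.001]
wrist_force: [0.3, 1.2, -2.1]
grip_width: 0.0348
grasp_force: 51.8
```

Call:
drive_tool(increments=[[0,-0.45,0,0,0,0,0],[0,-0.9,0,0,0,0,0],[0,-0.95,0,0,0,0,0]])

```text
t: 4.8
ee_pos: [0.4425, -0.0258, 0.3287]
eef_rot: [0.0, 0.744, 0.669, -0.001]
wrist_force: [-0.2, 1.7, -1.9]
grip_width: 0.0354
grasp_force: 51.8
```

Call:
drive_tool(increments=[[0,-0.45,0,0,0,0,0],[0,-0.9,0,0,0,0,0],[0,-0.95,0,0,0,0,0]])

```text
t: 5.1
ee_pos: [0.4423, -0.1208, 0.3286]
eef_rot: [0.0, 0.744, 0.669, -0.001]
wrist_force: [0.5, 1.3, -1.8]
grip_width: 0.0352
grasp_force: 51.8
```

Call:
drive_tool(increments=[[0,-0.45,0,0,0,0,0],[0,-0.9,0,0,0,0,0],[0,-0.95,0,0,0,0,0],[0,-0.95,0,0,0,0,0]])

```text
t: 5.5
ee_pos: [0.4429, -0.2118, 0.3283]
eef_rot: [-0.001, 0.742, 0.67, -0.0]
wrist_force: [0.4, 1.8, -2.1]
grip_width: 0.0351
grasp_force: 51.8
```

```bash
python3 - <<'E'
from h import *
Wc=cam('wrist','w2.png');S=cam('scene')
s=bot.get_state(); print(s['ee_pos'],yaw()-90,s['grip_width'],s['grasp_force'],s['t'],s['joint_positions'])
E
```

```text
[ 0.44331715 -0.2101415   0.32873652] -5.710742771073257 0.034976910630910366 51.75879120826721 5.6 [ 0.17095272  0.49117724  0.35738174  1.61008253 -0.18922048  1.07567455
  0.48030261]
```

View pics/w2.png

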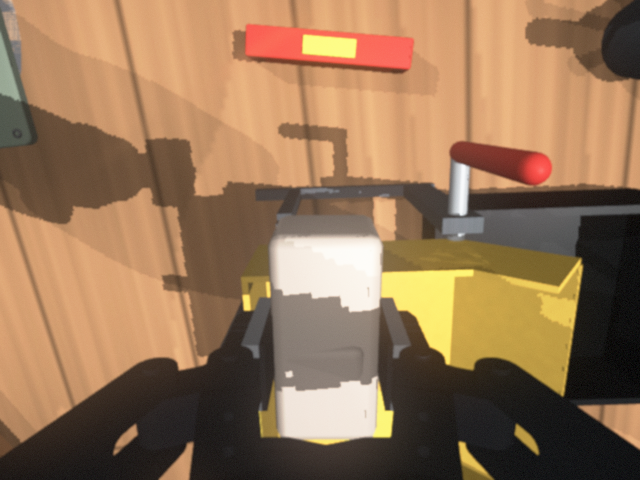

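The wrist view shows the stone still held, the lever root at (459,155) with its tip at (540,168), the bucket's back-left corner at (245,277), and the level at (330,47).

```bash
python3 - <<'E'
from h import *
Wc=cam('wrist');T=cam('top')
r=onz(Wc,459,154,.16);t=onz(Wc,538,168,.272);print('root',r,'tip',t, onz(Wc,245,277,.234),onz(Wc,582,260,.219))
for a in (-4,-5.5,-7):
    c,s=np.cos(np.radians(a)),np.sin(np.radians(a)); print(a,r[:2]+np.array([[c,-s],[s,c]])@[-.075,-.17])
E
```

```text
root [ 0.54459922 -0.17212745  0.16      ] tip [ 0.5479023  -0.17066251  0.272     ] [ 0.39043439 -0.22543407  0.234     ] [ 0.60471035 -0.24113369  0.219     ]
-4 [ 0.45792331 -0.3364816 ]
-5.5 [ 0.45365073 -0.33415637]
-7 [ 0.44944047 -0.3317201 ]
```

Call:
drive_tool(increments=[[-0.05,-0.45,0,0,0,0,0],[-0.1,-0.9,0,0,0,0,0],[-0.1,-0.9,0,0,0,0,0]])

```text
t: 6.0
ee_pos: [0.4315, -0.3056, 0.329]
eef_rot: [0.0, 0.743, 0.669, -0.001]
wrist_force: [0.1, 1.9, -2.1]
grip_width: 0.0349
grasp_force: 51.8
```

Call:
drive_tool(increments=[[0,-0.45,0,0,0,0,0],[0,-0.8,0,0,0,0,0],[0,-0.8,0,0,0,0,0],[0,-0.8,-0.4,0,0,0,0],[0,-0.8,-0.8,0,0,0,0],[0,-0.8,-0.8,0,0,0,0]])

```text
t: 6.6
ee_pos: [0.4326, -0.3789, 0.2457]
eef_rot: [-0.003, 0.741, 0.671, -0.0]
wrist_force: [0.0, 0.6, -1.2]
grip_width: 0.0351
grasp_force: 51.6
```

Call:
drive_tool(increments=[[0,0,-0.3,0,0,0,0],[0,0,-0.63,0,0,0,0],[0,0,-0.63,0,0,0,0],[0,0,-0.63,0,0,0,0.58],[0,0,-0.63,0,0,0,0.58],[0,0,-0.63,0,0,0,0.58],[0,0,-0.3,0,0,0,0.58],[0,0,0.2,0,0,0,0.58],[0,0,0.7,0,0,0,0.58],[0,0,0.9,0,0,0,0.58]])

```text
t: 7.6
ee_pos: [0.4333, -0.3821, 0.3448]
eef_rot: [0.003, 0.742, 0.67, 0.0]
wrist_force: [-0.7, 0.3, -0.1]
grip_width: 0.0495
grasp_force: 0.0
```

```bash
python3 - <<'E'
from h import *
Wc=cam('wrist','w3.png');S=cam('scene');T=cam('top')
s=bot.get_state(); print(s['ee_pos'],yaw()-90,s['grip_width'],s['t'],s['wrist_force'])
for k in blobs(T,(0,0,110),(179,60,255),(150,275,330,355)): print(rect3(T,k,.03))
E
```

```text
[ 0.43318174 -0.38164931  0.3410683 ] -5.787014296276254 0.04949103907135161 7.75 [ 0.76047934  0.47645618 -1.13612164]
[394.6 259.8  78.2  38.3  23.2]
[448.8 166.3  64.4  40.3 -47.8]
[497.9 532.1 120.5  58.6  89.8]
```

View pics/w3.png

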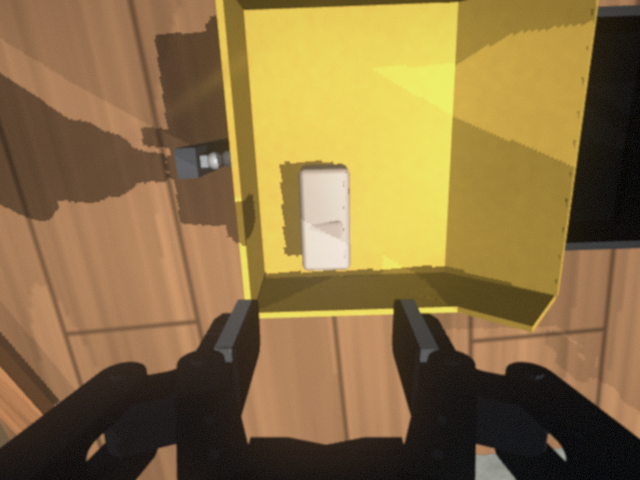

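Stone B is on the bucket floor at (325,218). The top view confirms that A and C have not moved. Fetching C.

Call:
drive_tool(increments=[[0,0.5,0,0,0,0,0.8],[0,1,0,0,0,0,0.8],[0,1,0,0,0,0,0.8]])

```text
t: 8.05
ee_pos: [0.4338, -0.2757, 0.3392]
eef_rot: [-0.001, 0.74, 0.673, 0.001]
wrist_force: [-0.0, -0.9, -0.3]
grip_width: 0.0677
grasp_force: 0.0
```

Call:
drive_tool(increments=[[0,0.5,0,0,0,0.25,0.8],[0.05,1,0,0,0,0.5,0.8],[0.05,1,0,0,0,0.5,0.8]])

```text
t: 8.35
ee_pos: [0.4387, -0.1758, 0.3391]
eef_rot: [-0.001, 0.643, 0.765, 0.001]
wrist_force: [-1.1, -0.7, -0.0]
grip_width: 0.0685
grasp_force: 0.0
```

Call:
drive_tool(increments=[[0,0.5,0,0,0,0.25,0.8],[0.05,1,0,0,0,0.5,0.8],[0.05,1,0,0,0,0.5,0.8]])

```text
t: 8.65
ee_pos: [0.4433, -0.0761, 0.339]
eef_rot: [-0.001, 0.538, 0.843, 0.001]
wrist_force: [-0.6, -0.5, -0.6]
grip_width: 0.0683
grasp_force: 0.0
```

Call:
drive_tool(increments=[[0,0.5,0,0,0,0.25,0.8],[0.05,1,-0.4,0,0,0.59,0.8],[0.05,1,-0.4,0,0,0.59,0.8]])

```text
t: 8.95
ee_pos: [0.4472, 0.0221, 0.2972]
eef_rot: [-0.002, 0.403, 0.915, -0.0]
wrist_force: [-0.4, -0.4, 0.3]
grip_width: 0.0687
grasp_force: 0.0
```

Call:
drive_tool(increments=[[0,0.5,-0.3,0,0,0,0.8],[0,1,-0.7,0,0,0,0.8],[0,1,-0.9,0,0,0,0.8]])

```text
t: 9.25
ee_pos: [0.4478, 0.1212, 0.2082]
eef_rot: [0.0, 0.407, 0.914, 0.0]
wrist_force: [2.3, -0.7, -0.2]
grip_width: 0.0685
grasp_force: 0.0
```

Call:
drive_tool(increments=[[0,0.45,-0.3,0,0,0,0.8],[0,0.49,-0.7,0,0,0,0.8],[0,0.49,-0.9,0,0,0,0.8],[0,0.49,-0.9,0,0,0,0.8]])

```text
t: 9.65
ee_pos: [0.4471, 0.1667, 0.1171]
eef_rot: [-0.001, 0.408, 0.913, -0.002]
wrist_force: [0.7, -0.1, 0.4]
grip_width: 0.0683
grasp_force: 0.0
```

```bash
python3 - <<'E'
from h import *
Wc=cam('wrist')
s=bot.get_state(); print(s['ee_pos'],yaw()-90,s['grip_width'],s['t'])
for k in blobs(Wc,(0,0,110),(179,60,255),(0,0,640,480),1000): print(k.reshape(-1,2).mean(0).round(0),rect3(Wc,k,.032))
E
```

```text
[0.44780231 0.16678659 0.11876443] 41.843691540849306 0.0678612465860171 9.7
[332. 246.] [447.1 169.7  68.7  41.4 -49. ]
[375.  54.] [394.7 260.4  78.2  40.5  23.3]
```

Call:
drive_tool(increments=[[0,0.02,-0.4,0,0,0,0.8],[0,0.02,-0.8,0,0,0,0.8],[0,0.02,-1,0,0,0,0.8],[0,0.02,-1,0,0,0,0.8]])

```text
t: 10.1
ee_pos: [0.448, 0.1689, 0.0186]
eef_rot: [-0.001, 0.408, 0.913, -0.001]
wrist_force: [0.2, -0.2, 0.4]
grip_width: 0.0683
grasp_force: 0.0
```

Call:
drive_tool(increments=[[0,0,-0.05,0,0,0,0],[0,0,-0.05,0,0,0,0],[0,0,-0.05,0,0,0,0],[0,0,-0.05,0,0,0,0],[0,0,0.3,0,0,0,0],[0,0,0.7,0,0,0,0],[0,0,1,0,0,0,0],[0,0,1,0,0,0,0]])

```text
t: 10.9
ee_pos: [0.4494, 0.17, 0.1234]
eef_rot: [0.002, 0.407, 0.913, 0.002]
wrist_force: [-0.2, 0.2, -2.1]
grip_width: 0.0409
grasp_force: 51.6
```

Call:
drive_tool(increments=[[0,0,0.5,0,0,0,0],[0,0,1,0,0,0,0],[0,0,1,0,0,0,0]])

```text
t: 11.2
ee_pos: [0.4495, 0.17, 0.2244]
eef_rot: [0.002, 0.408, 0.913, 0.003]
wrist_force: [0.5, 0.9, -2.5]
grip_width: 0.0409
grasp_force: 51.9
```

Call:
drive_tool(increments=[[0,-0.45,0.5,0,0,-0.25,0],[0,-0.95,1,0,0,-0.5,0],[0,-0.95,1,0,0,-0.53,0]])

```text
t: 11.5
ee_pos: [0.4477, 0.0727, 0.3212]
eef_rot: [0.0, 0.532, 0.847, 0.0]
wrist_force: [1.2, 1.1, -2.2]
grip_width: 0.0407
grasp_force: 51.9
```

Call:
drive_tool(increments=[[0,-0.45,0.05,0,0,-0.25,0],[0,-0.89,0.1,0,0,-0.5,0],[0,-0.89,0.1,0,0,-0.53,0]])

```text
t: 11.8
ee_pos: [0.4476, -0.0195, 0.3301]
eef_rot: [0.001, 0.647, 0.763, -0.0]
wrist_force: [0.9, 1.0, -2.2]
grip_width: 0.0408
grasp_force: 51.8
```

Call:
drive_tool(increments=[[0,-0.45,0,0,0,-0.25,0],[0,-0.89,0,0,0,-0.5,0],[0,-0.89,0,0,0,-0.53,0]])

```text
t: 12.1
ee_pos: [0.4473, -0.1081, 0.3293]
eef_rot: [0.001, 0.746, 0.666, -0.001]
wrist_force: [0.5, 1.8, -1.3]
grip_width: 0.0409
grasp_force: 51.8
```

Call:
drive_tool(increments=[[0,-0.45,0,0,0,0,0],[-0.03,-0.89,0,0,0,0,0],[-0.03,-0.89,0,0,0,0,0]])

```text
t: 12.4
ee_pos: [0.4437, -0.1972, 0.3291]
eef_rot: [0.001, 0.744, 0.668, -0.001]
wrist_force: [0.5, 0.9, -1.5]
grip_width: 0.0408
grasp_force: 51.9
```

Call:
drive_tool(increments=[[0,-0.45,0,0,0,0,0],[-0.03,-0.89,0,0,0,0,0],[-0.03,-0.89,0,0,0,0,0],[-0.03,-0.89,-0.4,0,0,0,0],[-0.03,-0.89,-0.8,0,0,0,0],[-0.03,-0.89,-0.8,0,0,0,0]])

```text
t: 13.0
ee_pos: [0.4409, -0.2796, 0.2459]
eef_rot: [-0.003, 0.742, 0.671, -0.001]
wrist_force: [-0.6, 1.9, -0.1]
grip_width: 0.0406
grasp_force: 51.8
```

Call:
drive_tool(increments=[[0,0,-0.3,0,0,0,0],[0,0,-0.63,0,0,0,0],[0,0,-0.63,0,0,0,0],[0,0,-0.63,0,0,0,0.64],[0,0,-0.63,0,0,0,0.64],[0,0,-0.63,0,0,0,0.64],[0,0,-0.3,0,0,0,0.64],[0,0,0.2,0,0,0,0.64],[0,0,0.7,0,0,0,0.64],[0,0,0.9,0,0,0,0.64]])

```text
t: 14.0
ee_pos: [0.4423, -0.2821, 0.3445]
eef_rot: [0.003, 0.742, 0.67, 0.001]
wrist_force: [-0.4, 0.6, -0.6]
grip_width: 0.0546
grasp_force: 0.0
```

Call:
drive_tool(increments=[[0,0.5,0,0,0,0,0.8],[0,1,0,0,0,0,0.8],[0,1,0,0,0,0,0.8]])

```text
t: 14.3
ee_pos: [0.4428, -0.1757, 0.3404]
eef_rot: [-0.0, 0.739, 0.673, 0.001]
wrist_force: [-1.0, -1.1, -0.7]
grip_width: 0.0686
grasp_force: 0.0
```

Call:
drive_tool(increments=[[0,0.5,0,0,0,-0.25,0.8],[0,1,0,0,0,-0.51,0.8],[0,1,0,0,0,-0.51,0.8]])

```text
t: 14.6
ee_pos: [0.4423, -0.076, 0.3399]
eef_rot: [-0.001, 0.824, 0.566, 0.001]
wrist_force: [-0.4, -1.1, -0.3]
grip_width: 0.0681
grasp_force: 0.0
```

Call:
drive_tool(increments=[[0,0.5,0,0,0,-0.25,0.8],[0,1,0,0,0,-0.51,0.8],[0,1,0,0,0,-0.51,0.8]])

```text
t: 14.9
ee_pos: [0.4419, 0.0234, 0.3397]
eef_rot: [-0.001, 0.892, 0.451, 0.0]
wrist_force: [-0.4, -0.4, -0.9]
grip_width: 0.068
grasp_force: 0.0
```

Call:
drive_tool(increments=[[0,0.5,-0.1,0,0,-0.25,0.8],[-0.1,1,-0.4,0,0,-0.51,0.8],[-0.1,1,-0.4,0,0,-0.51,0.8]])

```text
t: 15.2
ee_pos: [0.4306, 0.1225, 0.2978]
eef_rot: [-0.001, 0.944, 0.329, -0.001]
wrist_force: [0.4, -0.7, 0.8]
grip_width: 0.0684
grasp_force: 0.0
```

Call:
drive_tool(increments=[[-0.1,0.5,-0.3,0,0,-0.25,0.8],[-0.2,1,-0.7,0,0,-0.51,0.8],[-0.2,1,-0.9,0,0,-0.51,0.8]])

```text
t: 15.5
ee_pos: [0.4117, 0.2212, 0.2089]
eef_rot: [-0.001, 0.98, 0.199, 0.001]
wrist_force: [0.7, -0.1, -0.0]
grip_width: 0.068
grasp_force: 0.0
```

Call:
drive_tool(increments=[[-0.1,0.42,-0.3,0,0,0,0.8],[-0.15,0.42,-0.7,0,0,0,0.8],[-0.15,0.42,-0.9,0,0,0,0.8],[-0.15,0.42,-0.9,0,0,0,0.8]])

```text
t: 15.9
ee_pos: [0.3969, 0.2599, 0.1181]
eef_rot: [0.0, 0.98, 0.2, -0.001]
wrist_force: [0.6, -0.9, 0.0]
grip_width: 0.0682
grasp_force: 0.0
```

```bash
python3 - <<'E'
from h import *
Wc=cam('wrist')
s=bot.get_state(); print(s['ee_pos'],yaw()-90,s['grip_width'],s['t'],s['joint_positions'])
for k in blobs(Wc,(0,0,110),(179,60,255),(0,0,640,480),1000): print(k.reshape(-1,2).mean(0).round(0),rect3(Wc,k,.03))
E
```

```text
[0.3975599  0.25997048 0.11959616] -66.95852811577957 0.06841999694732487 15.95 [-0.89944783  0.8086174   0.46847824  1.97723606 -0.71120883  0.52466936
 -1.09099451]
[321. 242.] [396.2 262.9  81.7  39.3  23.5]
```

Call:
drive_tool(increments=[[0,0.02,-0.4,0,0,0,0.8],[0,0.02,-0.8,0,0,0,0.8],[0,0.02,-1,0,0,0,0.8],[0,0.02,-1,0,0,0,0.8]])

```text
t: 16.35
ee_pos: [0.3976, 0.2621, 0.019]
eef_rot: [-0.0, 0.98, 0.199, -0.0]
wrist_force: [0.7, -0.8, 1.4]
grip_width: 0.068
grasp_force: 0.0
```

Call:
drive_tool(increments=[[0,0,-0.05,0,0,0,0],[0,0,-0.05,0,0,0,0],[0,0,-0.05,0,0,0,0],[0,0,-0.05,0,0,0,0],[0,0,0.3,0,0,0,0],[0,0,0.7,0,0,0,0],[0,0,1,0,0,0,0],[0,0,1,0,0,0,0]])

```text
t: 17.15
ee_pos: [0.398, 0.2635, 0.1234]
eef_rot: [-0.001, 0.98, 0.2, 0.003]
wrist_force: [-0.8, 0.1, -1.7]
grip_width: 0.0391
grasp_force: 51.6
```

Call:
drive_tool(increments=[[0.2,0,0.5,0,0,0,0],[0.4,0,1,0,0,0,0],[0.4,0,1,0,0,0,0]])

```text
t: 17.45
ee_pos: [0.4396, 0.2624, 0.224]
eef_rot: [-0.001, 0.98, 0.199, 0.003]
wrist_force: [-1.5, 0.1, -3.3]
grip_width: 0.0388
grasp_force: 51.7
```

Call:
drive_tool(increments=[[0,-0.45,0.5,0,0,0.25,0],[0,-0.95,1,0,0,0.5,0],[0,-0.95,1,0,0,0.51,0]])

```text
t: 17.75
ee_pos: [0.4368, 0.1654, 0.3214]
eef_rot: [-0.0, 0.944, 0.33, 0.001]
wrist_force: [0.6, -0.2, -0.6]
grip_width: 0.0386
grasp_force: 51.7
```

Call:
drive_tool(increments=[[0,-0.5,0.05,0,0,0.25,0],[0.1,-1,0.1,0,0,0.5,0],[0.1,-1,0.1,0,0,0.51,0]])

```text
t: 18.05
ee_pos: [0.4475, 0.0611, 0.3306]
eef_rot: [0.001, 0.893, 0.45, 0.001]
wrist_force: [-0.4, 1.3, -1.6]
grip_width: 0.0384
grasp_force: 51.6
```

Call:
drive_tool(increments=[[0,-0.5,0,0,0,0.25,0],[0.1,-1,0,0,0,0.5,0],[0.1,-1,0,0,0,0.51,0]])

```text
t: 18.35
ee_pos: [0.4568, -0.0378, 0.3297]
eef_rot: [0.001, 0.825, 0.565, -0.0]
wrist_force: [0.3, 1.7, -1.2]
grip_width: 0.0387
grasp_force: 51.6
```

Call:
drive_tool(increments=[[0,-0.5,0,0,0,0.25,0],[0.1,-1,0,0,0,0.5,0],[0.1,-1,0,0,0,0.51,0]])

```text
t: 18.65
ee_pos: [0.4663, -0.1383, 0.3293]
eef_rot: [0.001, 0.743, 0.67, -0.001]
wrist_force: [-0.2, 2.1, -0.4]
grip_width: 0.0388
grasp_force: 51.7
```

Call:
drive_tool(increments=[[0,-0.5,0,0,0,0,0],[0.1,-1,0,0,0,0,0],[0.1,-1,0,0,0,0,0]])

```text
t: 18.95
ee_pos: [0.4761, -0.2377, 0.3289]
eef_rot: [0.001, 0.744, 0.668, -0.001]
wrist_force: [0.6, 1.8, -1.8]
grip_width: 0.0385
grasp_force: 51.6
```

Call:
drive_tool(increments=[[0,-0.5,0,0,0,0,0],[0.15,-1,0,0,0,0,0],[0.15,-1,0,0,0,0,0],[0.15,-1,0,0,0,0,0]])

```text
t: 19.35
ee_pos: [0.4919, -0.3326, 0.3285]
eef_rot: [-0.001, 0.743, 0.67, -0.0]
wrist_force: [0.2, 0.6, -2.0]
grip_width: 0.0383
grasp_force: 51.7
```

```bash
python3 - <<'E'
from h import *
s=bot.get_state(); print(s['ee_pos'],yaw()-90,s['grip_width'],s['t'])
E
```

```text
[ 0.49190894 -0.33261933  0.32850754] -5.894293812554963 0.038289054491794774 19.35
```

Call:
drive_tool(increments=[[0,0,-0.5,0,0,0,0],[0,0,-0.9,0,0,0,0],[0,0,-0.9,0,0,0,0]])

```text
t: 19.65
ee_pos: [0.4911, -0.3296, 0.2358]
eef_rot: [-0.004, 0.742, 0.671, -0.001]
wrist_force: [-0.3, 0.7, 0.0]
grip_width: 0.0387
grasp_force: 51.6
```

Call:
drive_tool(increments=[[0,0,-0.3,0,0,0,0],[0,0,-0.43,0,0,0,0],[0,0,-0.43,0,0,0,0],[0,0,-0.43,0,0,0,0.6],[0,0,-0.43,0,0,0,0.6],[0,0,-0.43,0,0,0,0.6],[0,0,0,0,0,0,0.6],[0,0,0.5,0,0,0,0.6],[0,0,1,0,0,0,0.6],[0,0,1,0,0,0,0.6]])

```text
t: 20.65
ee_pos: [0.4928, -0.3336, 0.3458]
eef_rot: [0.004, 0.742, 0.67, 0.001]
wrist_force: [-0.9, -1.0, -1.4]
grip_width: 0.0515
grasp_force: 0.0
```

```bash
python3 - <<'E'
from h import *
Wc=cam('wrist','w4.png');T=cam('top');S=cam('scene')
s=bot.get_state(); print(s['ee_pos'],yaw()-90,s['grip_width'],s['t'],s['joint_positions'])
a=cv2.resize(Wc['img'],(400,300));b=cv2.resize(S['img'],(400,300));t=cv2.resize(T['img'],(400,300))
cv2.imwrite('pics/m1.png',np.vstack([np.hstack([a,t]),np.hstack([b,cv2.resize(S['img'][100:320,60:340],(400,300))])])[:,:,::-1])
E
```

```text
[ 0.49195365 -0.33229554  0.33932744] -5.7874347963344235 0.0514817982721086 20.8 [ 0.37216268  0.67258572  0.37868475  1.21018381 -0.24138837  1.3019953
  0.63818531]
```

View pics/m1.png

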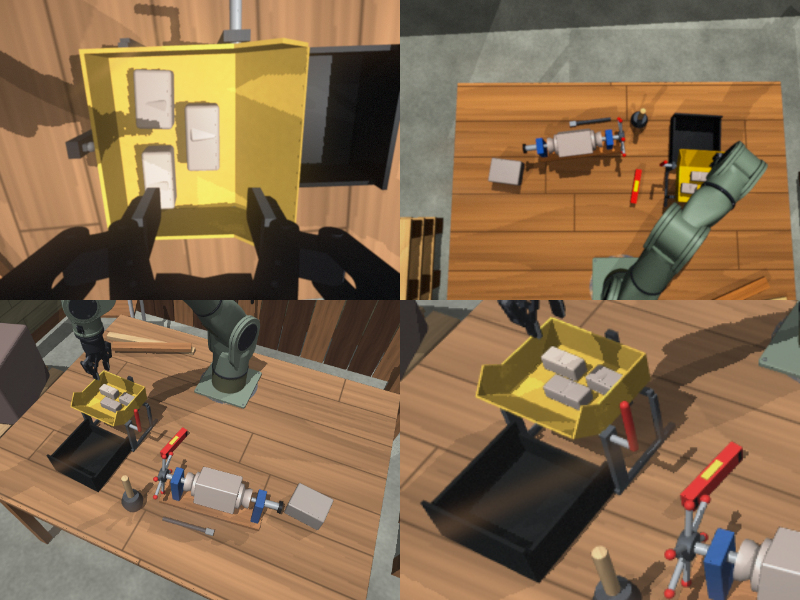

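All three stones lie in the bucket (upper-left panel) and no other offcut is on the bench. Next I move the shut gripper to the robot side of the lever.

Call:
drive_tool(increments=[[0,0.4,0,0,0,0,0],[0,0.8,0,0,0,0,0],[0,0.9,0,0,0,0,0]])

```text
t: 21.1
ee_pos: [0.4924, -0.2384, 0.3386]
eef_rot: [-0.001, 0.741, 0.672, 0.0]
wrist_force: [0.5, -0.8, -0.0]
grip_width: 0.0079
grasp_force: 0.0
```

Call:
drive_tool(increments=[[0.04,0.4,0,0,0,0,0],[0.08,0.8,0,0,0,0,0],[0.08,0.8,-0.4,0,0,0,0],[0.08,0.8,-0.85,0,0,0,0],[0.08,0.8,-0.85,0,0,0,0],[0.08,0.8,-0.85,0,0,0,0]])

```text
t: 21.7
ee_pos: [0.5, -0.1629, 0.255]
eef_rot: [-0.0, 0.742, 0.67, -0.0]
wrist_force: [0.1, 0.1, 1.0]
grip_width: 0.0
grasp_force: 0.0
```

```bash
python3 - <<'E'
from h import *
Wc=cam('wrist','w5.png');S=cam('scene')
s=bot.get_state(); print(s['ee_pos'],yaw()-90,s['grip_width'],s['t'],s['wrist_force'])
cv2.imwrite('pics/m2.png',np.hstack([cv2.resize(Wc['img'],(400,300)),cv2.resize(S['img'][100:250,120:320],(400,300),interpolation=2)])[:,:,::-1])
E
```

```text
[ 0.50059754 -0.16310506  0.25603042] -5.822157990269801 -0.00010750085902630979 21.8 [ 0.42310257 -0.20995678  0.03708818]
```

View pics/m2.png

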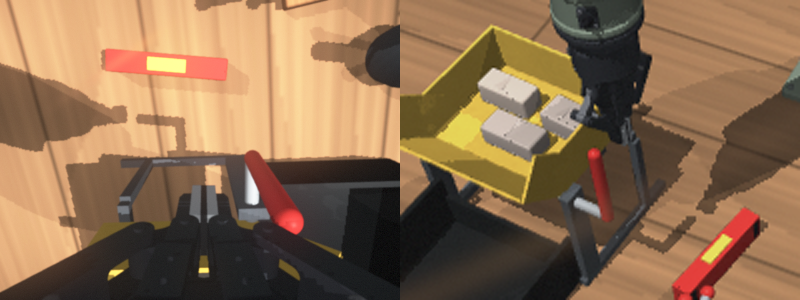

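The shut fingers stand on the robot side of the lever, whose tip is at (290,218) in the left panel. Pushing along the arc.

Call:
drive_tool(increments=[[0.22,-0.03,0,0,0,0,0],[0.3,-0.04,0,0,0,0,0],[0.38,-0.04,-0.01,0,0,0,0],[0.55,-0.06,-0.04,0,0,0,0],[0.7,-0.08,-0.1,0,0,0,0],[0.85,-0.09,-0.18,0,0,0,0],[0.98,-0.11,-0.29,0,0,0,0]])

```text
t: 22.5
ee_pos: [0.5992, -0.1735, 0.2273]
eef_rot: [0.001, 0.742, 0.671, 0.001]
wrist_force: [-2.9, 3.0, 9.3]
grip_width: -0.0002
grasp_force: 4.6
```

```bash
python3 - <<'E'
from h import *
S=cam('scene')
s=bot.get_state(); print(s['ee_pos'],s['t'],s['wrist_force'])
cv2.imwrite('pics/m3.png',cv2.resize(S['img'][100:310,60:340],(800,600),interpolation=2)[:,:,::-1])
E
```

```text
[ 0.59992845 -0.17340582  0.22486209] 22.55 [1.29850161 0.57465709 3.60502049]
```

View pics/m3.png

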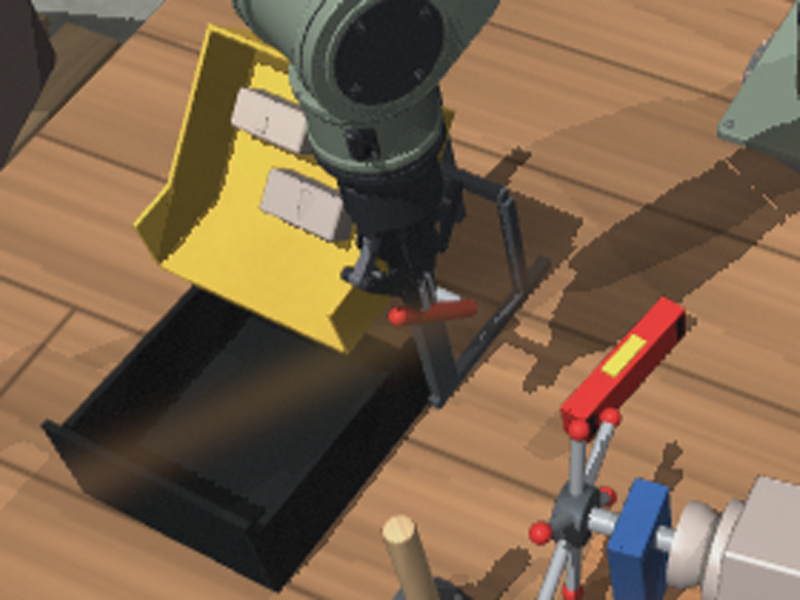

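The lever is tipping at about 50° and the stones are still inside. Continuing to the stop.

Call:
drive_tool(increments=[[0.1,-0.01,-0.13,0,0,0,0],[0.18,-0.02,-0.27,0,0,0,0],[0.24,-0.02,-0.43,0,0,0,0],[0.27,-0.02,-0.6,0,0,0,0],[0.27,-0.02,-0.7,0,0,0,0],[0.27,-0.02,-0.77,0,0,0,0],[0.27,-0.02,-0.77,0,0,0,0],[0.27,-0.02,-0.77,0,0,0,0],[0.27,-0.02,-0.77,0,0,0,0],[0.27,-0.02,-0.77,0,0,0,0]])

```text
t: 23.55
ee_pos: [0.6254, -0.1758, 0.1493]
eef_rot: [0.001, 0.742, 0.67, 0.0]
wrist_force: [2.6, -2.3, 5.4]
grip_width: -0.0001
grasp_force: 2.7
```

Call:
drive_tool(increments=[[0,0,0,0,0,0,0],[0,0,0,0,0,0,0],[0,0,0,0,0,0,0],[0,0,0,0,0,0,0],[0,0,0,0,0,0,0]])

```text
t: 24.05
ee_pos: [0.6251, -0.1757, 0.1483]
eef_rot: [0.0, 0.742, 0.67, -0.0]
wrist_force: [3.7, -3.5, 3.5]
grip_width: -0.0002
grasp_force: 2.8
```

```bash
python3 - <<'E'
from h import *
S=cam('scene')
s=bot.get_state(); print(s['ee_pos'],s['t'],s['wrist_force'])
cv2.imwrite('pics/m4.png',cv2.resize(S['img'][100:310,60:340],(800,600),interpolation=2)[:,:,::-1])
E
```

```text
[ 0.62509046 -0.17564074  0.14830052] 24.1 [ 3.22986628 -3.4775782   4.49981201]
```

View pics/m4.png

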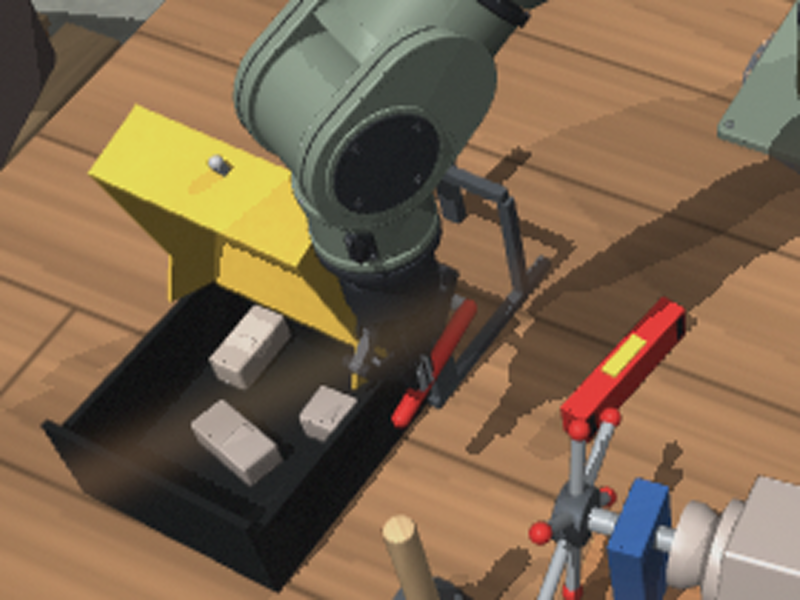

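All three stones are in the trough. Letting the lever come back along the same arc.

Call:
drive_tool(increments=[[0,0,0.17,0,0,0,0],[-0.03,0,0.34,0,0,0,0],[-0.09,0,0.5,0,0,0,0],[-0.17,0.01,0.64,0,0,0,0],[-0.27,0.02,0.77,0,0,0,0]])

```text
t: 24.6
ee_pos: [0.5969, -0.1732, 0.226]
eef_rot: [-0.001, 0.742, 0.67, -0.0]
wrist_force: [-3.0, 0.5, 0.4]
grip_width: -0.0001
grasp_force: 1.0
```

Call:
drive_tool(increments=[[-0.13,0.02,0.11,0,0,0,0],[-0.28,0.03,0.19,0,0,0,0],[-0.43,0.05,0.25,0,0,0,0],[-0.6,0.07,0.28,0,0,0,0],[-0.85,0.08,0.29,0,0,0,0],[-1,0.1,0.29,0,0,0,0]])

```text
t: 25.2
ee_pos: [0.496, -0.1633, 0.2549]
eef_rot: [-0.0, 0.742, 0.67, 0.0]
wrist_force: [-0.7, -0.3, 0.1]
grip_width: 0.0002
grasp_force: 0.0
```

Call:
drive_tool(increments=[[-0.2,0,0.3,0,0,0,0],[-0.4,0.3,0.8,0,0,0,0],[-0.4,0.8,0.8,0,0,0,0],[-0.4,0.9,0.8,0,0,0,0]])

```text
t: 25.6
ee_pos: [0.4572, -0.0699, 0.3359]
eef_rot: [-0.0, 0.741, 0.672, 0.002]
wrist_force: [-0.2, -0.5, -1.4]
grip_width: -0.0001
grasp_force: 0.0
```

```bash
python3 - <<'E'
from h import *
S=cam('scene');T=cam('top')
s=bot.get_state(); print(s['ee_pos'],s['t'],s['wrist_force'])
for n,c,roi in(('Tl',T,(410,230,440,275)),('Sl',S,(205,170,230,215))):
    for k in blobs(c,(0,150,80),(8,255,255),roi,4)+blobs(c,(170,150,80),(179,255,255),roi,4): print(n,k.reshape(-1,2).mean(0).round(1),cv2.contourArea(k),cv2.boundingRect(k))
E
```

```text
[ 0.45747499 -0.07086031  0.33486755] 25.7 [-0.40747445 -0.47133342 -0.49021091]
Tl [424.3 258.7] 23.5 (420, 256, 9, 6)
Sl [219.6 191.7] 189.0 (213, 174, 14, 37)
```

The lever and bucket are back at their starting pixels, so the bucket is home. Next is the wheel: I turn the gripper to close along y and come down on the far side of the spoke at -17.5°.

Call:
drive_tool(increments=[[0.2,0.05,0,0,0,0.28,0],[0.4,0.1,0,0,0,0.56,0],[0.57,0.18,0,0,0,0.85,0],[0.57,0.18,0,0,0,0.85,0]])

```text
t: 26.1
ee_pos: [0.5158, -0.0552, 0.3338]
eef_rot: [-0.0, 0.573, 0.819, 0.0]
wrist_force: [-0.4, 0.0, -0.5]
grip_width: -0.0
grasp_force: 0.0
```

Call:
drive_tool(increments=[[0.2,0.05,0,0,0,0.28,0],[0.4,0.1,0,0,0,0.56,0],[0.57,0.18,0,0,0,0.86,0],[0.57,0.18,0,0,0,0.86,0]])

```text
t: 26.5
ee_pos: [0.5725, -0.0374, 0.3336]
eef_rot: [-0.0, 0.377, 0.926, -0.0]
wrist_force: [-0.6, 1.0, 0.1]
grip_width: 0.0004
grasp_force: 0.0
```

Call:
drive_tool(increments=[[0.2,0.05,0,0,0,0.28,0],[0.4,0.1,0,0,0,0.56,0],[0.58,0.18,0,0,0,0.86,0],[0.58,0.18,0,0,0,0.86,0]])

```text
t: 26.9
ee_pos: [0.6304, -0.0194, 0.3334]
eef_rot: [-0.001, 0.161, 0.987, -0.0]
wrist_force: [-0.4, -1.0, 0.3]
grip_width: -0.0001
grasp_force: 0.0
```

Call:
drive_tool(increments=[[0.2,0.05,0,0,0,0.28,0],[0.4,0.1,0,0,0,0.56,0],[0.58,0.18,0,0,0,0.86,0],[0.58,0.18,0,0,0,0.86,0],[0.58,0.18,0,0,0,0.86,0]])

```text
t: 27.4
ee_pos: [0.6874, -0.0021, 0.3341]
eef_rot: [-0.0, -0.06, 0.998, -0.0]
wrist_force: [0.1, 0.2, -0.6]
grip_width: 0.0001
grasp_force: 0.0
```

```bash
python3 - <<'E'
from h import *
Wc=cam('wrist','w6.png')
s=bot.get_state(); print(s['ee_pos'],yaw()-90,s['t'],s['wrist_force'],s['joint_positions'])
E
```

```text
[ 0.68732232 -0.00222015  0.33456347] -263.16064896876696 27.45 [-0.34591369 -0.15480748  0.23781647] [-0.02170803  0.86520272 -0.0779887   0.72739638  0.06023809  1.55079053
  1.61660171]
```

View pics/w6.png

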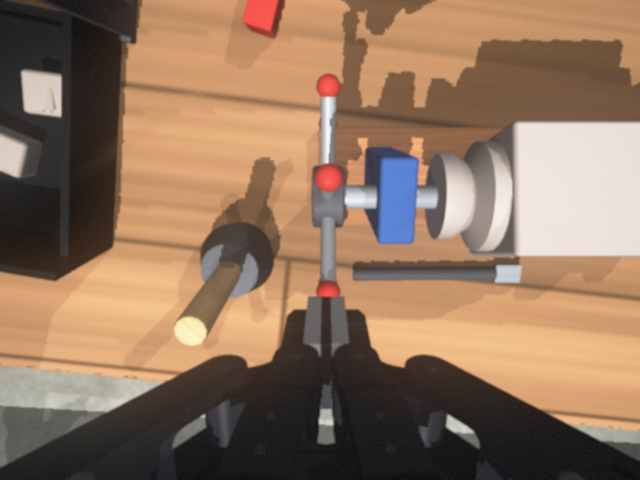

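The fingers are in line with the wheel at column 328, with the top knob at (329,178) on the robot side of them. Descending and making the first push.

Call:
drive_tool(increments=[[0,0.02,-0.4,0,0,0,0],[0,0.02,-0.8,0,0,0,0],[0,0.02,-1,0,0,0,0],[0,0.02,-1,0,0,0,0]])

```text
t: 27.85
ee_pos: [0.6865, -0.0002, 0.2326]
eef_rot: [-0.002, -0.06, 0.998, -0.0]
wrist_force: [0.0, -0.1, 1.0]
grip_width: 0.0001
grasp_force: 0.0
```

Call:
drive_tool(increments=[[0,0,-0.2,0,0,0,0],[0,0,-0.31,0,0,0,0],[0,0,-0.31,0,0,0,0],[-0.18,0,-0.31,0,0,0,0],[-0.33,-0.01,-0.36,0,0,0,0],[-0.42,-0.02,-0.42,0,0,0,0],[-0.5,-0.03,-0.47,0,0,0,0],[-0.57,-0.04,-0.54,0,0,0,0],[-0.63,-0.05,-0.62,0,0,0,0],[-0.63,-0.05,-0.62,0,0,0,0]])

```text
t: 28.85
ee_pos: [0.625, -0.0047, 0.1733]
eef_rot: [0.0, -0.062, 0.998, -0.0]
wrist_force: [-0.1, -0.3, 0.7]
grip_width: 0.0002
grasp_force: 0.0
```

```bash
cat > wh.py <<'E'
from h import *
S=cam('scene');T=cam('top')
s=bot.get_state(); print(s['ee_pos'],yaw()-90,s['t'],s['wrist_force'])
W=np.array([.6755,-.0005,.13]);n=np.array([-.1212,.9926,0]);ex=np.array([.9926,.1212,0])
for nm,c,roi in(('T',T,(335,165,375,270)),('S',S,(225,225,290,330))):
    for k in blobs(c,(0,150,80),(8,255,255),roi,4)+blobs(c,(170,150,80),(179,255,255),roi,4):
        u=k.reshape(-1,2).mean(0); d=ray(c,*u); p=c['C']+d*((W-c['C'])@n)/(d@n)-W
        print(nm,u.round(1),cv2.contourArea(k),'r',np.hypot(p@ex,p[2]).round(3),'ang',np.degrees(np.arctan2(p@ex,p[2])).round(1))
E
python3 wh.py
```

```text
[ 0.62551838 -0.00457166  0.1733955 ] -262.92284069363836 28.95 [ 0.14456787 -0.19404798  0.40208166]
T [351.  187.8] 25.0 r 0.107 ang 40.5
S [251.  316.7] 25.0 r 0.088 ang 118.3
S [264.1 298.3] 10.0 r 0.086 ang 179.0
S [246.5 298.4] 40.0 r 0.094 ang 58.9
S [274.6 261.7] 9.5 r 0.093 ang -118.3
S [257.2 259.3] 38.5 r 0.093 ang 2.6
S [259.4 247.8] 39.0 r 0.113 ang -7.1
S [287.2 226.5] 10.5 r 0.181 ang -97.6
```

The first push worked: the knob angles now read 0 mod 60. Second push of 60°.

Call:
drive_tool(increments=[[0.1,0,0,0,0,0,0],[0.1,0,0.4,0,0,0,0],[0.1,0,0.9,0,0,0,0],[0.5,0.04,0.9,0,0,0,0],[0.81,0.07,0.9,0,0,0,0],[0.81,0.07,0.9,0,0,0,0],[0.81,0.07,0.6,0,0,0,0],[0.81,0.07,0.32,0,0,0,0],[0.81,0.07,0.32,0,0,0,0]])

```text
t: 29.85
ee_pos: [0.7045, 0.0025, 0.2016]
eef_rot: [-0.003, -0.062, 0.998, -0.0]
wrist_force: [0.9, 0.1, 0.6]
grip_width: 0.0
grasp_force: 0.0
```

Call:
drive_tool(increments=[[-0.13,0,0,0,0,0,0],[-0.23,-0.02,0,0,0,0,0],[-0.33,-0.03,-0.01,0,0,0,0],[-0.42,-0.04,-0.03,0,0,0,0],[-0.51,-0.05,-0.07,0,0,0,0],[-0.6,-0.06,-0.12,0,0,0,0],[-0.68,-0.07,-0.18,0,0,0,0],[-0.75,-0.08,-0.25,0,0,0,0],[-0.81,-0.09,-0.33,0,0,0,0],[-0.81,-0.09,-0.33,0,0,0,0]])

```text
t: 30.85
ee_pos: [0.6251, -0.0066, 0.1728]
eef_rot: [0.001, -0.062, 0.998, -0.0]
wrist_force: [0.7, -0.5, 0.5]
grip_width: -0.0001
grasp_force: 0.0
```

```bash
python3 wh.py
```

```text
[ 0.62564084 -0.00649276  0.17271645] -262.89942074392764 30.95 [-0.61939154  0.06857021  0.89333431]
T [351.  187.9] 23.0 r 0.107 ang 40.6
S [250.8 316.5] 25.5 r 0.088 ang 117.1
S [264.  298.4] 10.0 r 0.085 ang 178.6
S [246.5 298.4] 39.0 r 0.094 ang 58.8
S [274.2 261.8] 10.0 r 0.089 ang -117.2
S [257.2 259. ] 36.0 r 0.094 ang 2.7
S [258.8 247.6] 27.5 r 0.117 ang -5.5
S [286.7 226.5] 13.5 r 0.177 ang -96.3
```

Call:
drive_tool(increments=[[0.1,0,0,0,0,0,0],[0.1,0,0.4,0,0,0,0],[0.1,0,0.9,0,0,0,0],[0.5,0.04,0.9,0,0,0,0],[0.81,0.07,0.9,0,0,0,0],[0.81,0.07,0.9,0,0,0,0],[0.81,0.07,0.6,0,0,0,0],[0.81,0.07,0.32,0,0,0,0],[0.81,0.07,0.32,0,0,0,0]])

```text
t: 31.85
ee_pos: [0.7046, 0.0005, 0.2008]
eef_rot: [-0.003, -0.062, 0.998, -0.0]
wrist_force: [-0.2, -0.3, 0.4]
grip_width: -0.0004
grasp_force: 0.0
```

Call:
drive_tool(increments=[[-0.13,0,0,0,0,0,0],[-0.23,-0.02,0,0,0,0,0],[-0.33,-0.03,-0.01,0,0,0,0],[-0.42,-0.04,-0.03,0,0,0,0],[-0.51,-0.05,-0.07,0,0,0,0],[-0.6,-0.06,-0.12,0,0,0,0],[-0.68,-0.07,-0.18,0,0,0,0],[-0.75,-0.08,-0.25,0,0,0,0],[-0.81,-0.09,-0.33,0,0,0,0],[-0.81,-0.09,-0.33,0,0,0,0]])

```text
t: 32.85
ee_pos: [0.6252, -0.0085, 0.1719]
eef_rot: [0.001, -0.062, 0.998, -0.0]
wrist_force: [0.3, 0.6, -0.1]
grip_width: 0.0003
grasp_force: 0.0
```

Call:
drive_tool(increments=[[0.1,0,0,0,0,0,0],[0.1,0,0.4,0,0,0,0],[0.1,0,0.9,0,0,0,0],[-0.4,-0.2,1,0,0,0,0],[-0.9,-0.6,1,0,0,0,0],[-1,-0.8,1,0,0,0,0],[-1,-0.8,1,0,0,0,0]])

```text
t: 33.55
ee_pos: [0.523, -0.0928, 0.2727]
eef_rot: [0.001, -0.059, 0.998, -0.001]
wrist_force: [0.7, -0.4, 0.3]
grip_width: -0.0002
grasp_force: 0.0
```

```bash
python3 wh.py; python3 - <<'E'
from h import *
T=cam('top');S=cam('scene')
W=np.array([.6755,-.0005,.13]);ex=np.array([.9926,.1212,0]);ey=np.array([-.1212,.9926,0])
Cs=[]
for n,c,roi in(('T',T,(210,190,330,270)),('S',S,(280,250,420,360))):
    for k in blobs(c,(20,120,100),(35,255,255),roi,30):
        print(n,cv2.minAreaRect(k)[0],rect3(c,k,.18)); Cs.append((c,cv2.minAreaRect(k)[0]))
if len(Cs)==2:
    p,r=tri(*Cs[0],*Cs[1]); d=p-W; print('mark mid',p,r,'along',d@ey,'across',d@ex,'ang',np.degrees(np.arctan2(d@ex,d[2])))
cv2.imwrite('pics/m5.png',np.hstack([cv2.resize(T['img'][170:270,200:375],(400,230),interpolation=2),cv2.resize(S['img'][225:375,210:450],(400,230),interpolation=2)])[:,:,::-1])
E
```

```text
[ 0.52544095 -0.08899534  0.2719088 ] -262.9574489495785 33.65 [1.07871424 0.2629088  0.03512479]
T [357.4 245.1] 45.5 r 0.087 ang -66.8
T [355.8 212.1] 23.5 r 0.131 ang -2.9
T [349.9 190.3] 30.5 r 0.081 ang 66.8
S [250.8 316.5] 25.5 r 0.088 ang 117.1
S [264.1 298.8] 9.5 r 0.088 ang 178.9
S [246.7 297.7] 38.5 r 0.093 ang 58.1
S [274.4 262.3] 11.0 r 0.091 ang -118.9
S [257.3 258.7] 39.5 r 0.094 ang 2.2
S [271.3 237.3] 382.5 r 0.101 ang -51.4
T (277.9769592285156, 224.3154296875) [651.6 205.7 129.   33.8 -83. ]
S (349.29998779296875, 292.3999938964844) [650.2 206.8 129.9  34.2 -83.1]
mark mid [0.65108141 0.20642994 0.18110365] 0.001743200497118492 along 0.20835818925286412 across 0.0008420166776952285 ang 0.9439568100881072
```

View pics/m5.png

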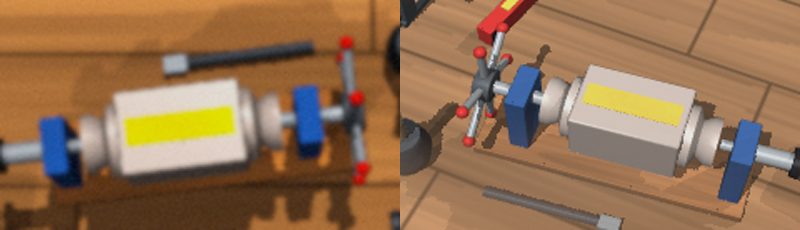

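The yellow mark faces up, at (278,224) in the top view, and its triangulated height of 0.181 m puts it within 1° of level. Now the spirit level.

Call:
drive_tool(increments=[[-0.3,0.1,0,0,0,-0.28,0.4],[-0.64,0.15,-0.3,0,0,-0.58,0.6],[-0.64,0.15,-0.7,0,0,-0.58,0.6],[-0.64,0.15,-1,0,0,-0.58,0.6],[-0.64,0.15,-1,0,0,-0.58,0.6]])

```text
t: 34.25
ee_pos: [0.4605, -0.0725, 0.168]
eef_rot: [-0.002, 0.089, 0.996, 0.0]
wrist_force: [0.3, -0.2, 1.9]
grip_width: 0.051
grasp_force: 0.0
```

```bash
python3 - <<'E'
from h import *
c=cam('wrist'); T=cam('top')
s=bot.get_state(); print(s['ee_pos'],yaw()-90,s['t'],s['grip_width'])
for k in blobs(c,(20,120,120),(35,255,255),(0,0,640,480),100): print('yel',rect3(c,k,.04))
for k in blobs(c,(0,150,80),(8,255,255),(0,0,640,480),1000): print('red',rect3(c,k,.04))
E
```

```text
[ 0.4616794  -0.07301032  0.17093478] 79.76487845266092 34.35 0.051290756032544425
yel [458.9 -73.2  50.5  16.5 -10.8]
red [457.9 -73.3 159.2  28.  -10.4]
```

Call:
drive_tool(increments=[[-0.02,0,-0.4,0,0,0,0.6],[-0.02,0,-0.8,0,0,0,0.6],[-0.02,0,-0.8,0,0,0,0.6]], force=60)

```text
t: 34.65
ee_pos: [0.4585, -0.0731, 0.0885]
eef_rot: [-0.002, 0.089, 0.996, 0.0]
wrist_force: [0.4, -0.6, 0.7]
grip_width: 0.0513
grasp_force: 0.0
```

Call:
drive_tool(increments=[[0,0,-0.4,0,0,0,0.6],[0,0,-0.75,0,0,0,0.6],[0,0,-0.75,0,0,0,0.6],[0,0,-0.75,0,0,0,0],[0,0,-0.75,0,0,0,0],[0,0,-0.75,0,0,0,0],[0,0,-0.75,0,0,0,0],[0,0,-0.75,0,0,0,0]])

```text
t: 35.45
ee_pos: [0.4603, -0.0737, 0.0181]
eef_rot: [0.002, 0.09, 0.996, -0.0]
wrist_force: [-1.4, 0.6, 14.5]
grip_width: 0.0268
grasp_force: 59.6
```

Call:
drive_tool(increments=[[0,0,0.2,0,0,0,0],[0,0,0.5,0,0,0,0],[0,0,0.9,0,0,0,0],[0,0,1,0,0,0,0]])

```text
t: 35.85
ee_pos: [0.4604, -0.0737, 0.1205]
eef_rot: [0.003, 0.09, 0.996, -0.0]
wrist_force: [0.7, 0.3, -1.5]
grip_width: 0.0268
grasp_force: 60.2
```

Call:
drive_tool(increments=[[0,0,0.4,0,0,0,0],[0,0,0.8,0,0,0,0],[0,0,1,0,0,0,0],[0,0,1,0,0,0,0]])

```text
t: 36.25
ee_pos: [0.4599, -0.0736, 0.2189]
eef_rot: [0.003, 0.09, 0.996, -0.0]
wrist_force: [-0.9, 0.4, -2.5]
grip_width: 0.027
grasp_force: 60.1
```

Call:
drive_tool(increments=[[0,0,0.4,0,0,0,0],[0,0,0.8,0,0,0,0],[0,0,0.9,0,0,0,0],[0,0,0.9,0,0,0,0]])

```text
t: 36.65
ee_pos: [0.4591, -0.0735, 0.3064]
eef_rot: [0.001, 0.09, 0.996, -0.0]
wrist_force: [-0.1, 0.2, -2.7]
grip_width: 0.0268
grasp_force: 60.2
```

Call:
drive_tool(increments=[[0.2,0.3,0,0,0,-0.28,0],[0.42,0.62,0,0,0,-0.55,0],[0.64,0.93,0,0,0,-0.81,0],[0.64,0.93,0,0,0,-0.81,0]])

```text
t: 37.05
ee_pos: [0.5241, 0.0241, 0.3032]
eef_rot: [-0.001, 0.297, 0.955, 0.0]
wrist_force: [-1.0, -0.8, -1.5]
grip_width: 0.0263
grasp_force: 60.2
```

Call:
drive_tool(increments=[[0.2,0.3,0,0,0,-0.28,0],[0.42,0.62,0,0,0,-0.55,0],[0.64,0.93,0,0,0,-0.81,0],[0.64,0.93,0,0,0,-0.81,0]])

```text
t: 37.45
ee_pos: [0.5876, 0.1169, 0.3025]
eef_rot: [-0.001, 0.492, 0.871, -0.0]
wrist_force: [-1.0, -0.7, -2.2]
grip_width: 0.0267
grasp_force: 60.3
```

Call:
drive_tool(increments=[[0.2,0.3,0,0,0,-0.28,0],[0.42,0.62,0,0,0,-0.55,0],[0.64,0.94,0,0,0,-0.81,0],[0.64,0.94,0,0,0,-0.81,0],[0.64,0.94,0,0,0,-0.81,0]])

```text
t: 37.95
ee_pos: [0.6509, 0.2062, 0.3031]
eef_rot: [-0.0, 0.663, 0.748, -0.001]
wrist_force: [-0.3, -0.9, -1.7]
grip_width: 0.027
grasp_force: 60.5
```

```bash
python3 - <<'E'
from h import *
s=bot.get_state(); print(s['ee_pos'],s['eef_rot'],yaw()-90,s['t'],s['grip_width'],s['grasp_force'],s['wrist_force'])
S=cam('scene');c=cam('wrist')
for k in blobs(c,(20,120,120),(35,255,255),(0,0,640,480),100): print('yel',rect3(c,k,s['ee_pos'][2]+.022))
cv2.imwrite('pics/m6.png',np.hstack([cv2.resize(S['img'][130:370,220:460],(400,400),interpolation=2),cv2.resize(c['img'],(400,300))[:,:].copy() if 0 else cv2.copyMakeBorder(cv2.resize(c['img'],(400,300)),0,100,0,0,0)])[:,:,::-1])
E
```

```text
[0.650878   0.2062334  0.30310554] [-4.02967587e-04  6.63452217e-01  7.48217184e-01 -1.42749520e-03] 6.8726009720713535 37.95 0.027020374258987442 60.480895042419434 [-0.27718544 -0.92675047 -1.74599688]
yel [649.7 204.2  51.5  16.2 -84.2]
```

View pics/m6.png

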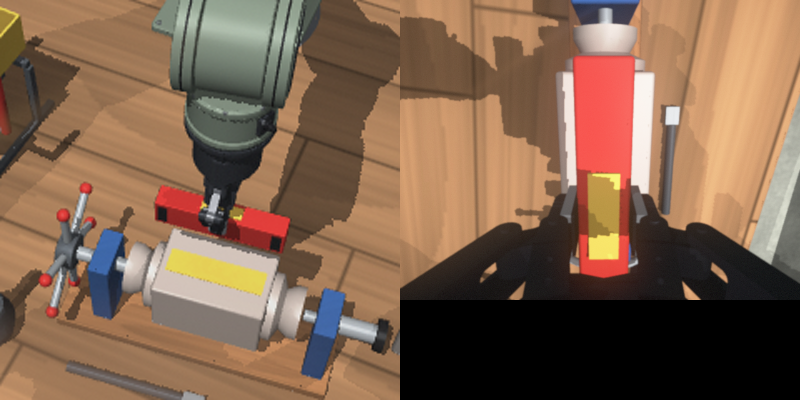

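The level is held upright in line with the die, its window 2 mm from the face's middle. Lowering.

Call:
drive_tool(increments=[[0,0,-0.3,0,0,0,0],[0,0,-0.6,0,0,0,0],[0,0,-0.85,0,0,0,0],[0,0,-0.94,0,0,0,0],[0,0,-0.98,0,0,0,0],[0,0,-0.98,0,0,0,0],[0,0,-0.98,0,0,0,0]])

```text
t: 38.75
ee_pos: [0.6514, 0.2064, 0.2085]
eef_rot: [0.0, 0.664, 0.748, 0.001]
wrist_force: [0.4, 0.7, -3.0]
grip_width: 0.0267
grasp_force: 60.5
```

Call:
drive_tool(increments=[[0,0,-0.03,0,0,0,0],[0,0,-0.06,0,0,0,0],[0,0,-0.08,0,0,0,0],[0,0,-0.08,0,0,0,0],[0,0,-0.08,0,0,0,0]])

```text
t: 39.25
ee_pos: [0.6511, 0.2066, 0.1993]
eef_rot: [-0.0, 0.664, 0.748, -0.0]
wrist_force: [-1.3, 0.7, -2.0]
grip_width: 0.0267
grasp_force: 60.5
```

Call:
drive_tool(increments=[[0,0,-0.01,0,0,0,0],[0,0,-0.02,0,0,0,0],[0,0,-0.03,0,0,0,0],[0,0,-0.03,0,0,0,0]])

```text
t: 39.65
ee_pos: [0.6512, 0.2066, 0.1981]
eef_rot: [0.0, 0.664, 0.748, 0.001]
wrist_force: [-8.8, -1.6, 22.4]
grip_width: 0.0267
grasp_force: 63.5
```

In contact. Releasing slowly and lifting away.

Call:
drive_tool(increments=[[0,0,0.015,0,0,0,0],[0,0,0.015,0,0,0,0.4],[0,0,0.015,0,0,0,0.5],[0,0,0.015,0,0,0,0.6],[0,0,0.015,0,0,0,0.6],[0,0,0.2,0,0,0,0.6],[0,0,0.5,0,0,0,0.6],[0,0,0.9,0,0,0,0.6],[0,0,1,0,0,0,0.6]])

```text
t: 40.55
ee_pos: [0.6519, 0.2066, 0.3003]
eef_rot: [0.001, 0.664, 0.748, 0.002]
wrist_force: [-0.3, 0.4, -0.3]
grip_width: 0.0512
grasp_force: 0.0
```

Call:
drive_tool(increments=[[-0.4,0,0.3,0,0,0,0.6],[-0.9,0,0.3,0,0,0,0.6],[-1,0,0.3,0,0,0,0.6]])

```text
t: 40.85
ee_pos: [0.5485, 0.2068, 0.327]
eef_rot: [-0.0, 0.663, 0.748, 0.0]
wrist_force: [1.8, 1.2, -0.5]
grip_width: 0.0513
grasp_force: 0.0
```

Call:
drive_tool(increments=[[-0.4,0,0,0,0,0,0.6],[-0.9,0,0,0,0,0,0.6],[-1,0,0,0,0,0,0.6],[-1,0,0,0,0,0,0.6]])

```text
t: 41.25
ee_pos: [0.4499, 0.207, 0.3268]
eef_rot: [-0.0, 0.663, 0.748, 0.0]
wrist_force: [1.1, 0.9, -0.1]
grip_width: 0.0507
grasp_force: 0.0
```

```bash
python3 wh.py; python3 - <<'E'
from h import *
T=cam('top');S=cam('scene')
W=np.array([.6755,-.0005,.13]);ex=np.array([.9926,.1212,0]);ey=np.array([-.1212,.9926,0]);Cs=[]
for n,c,roi in(('T',T,(210,190,330,270)),('S',S,(280,230,420,360))):
    ks=[k for k in blobs(c,(20,120,80),(35,255,255),roi,10)]
    for k in ks: print(n,cv2.minAreaRect(k)[0],cv2.contourArea(k),rect3(c,k,.22))
    for k in blobs(c,(0,150,60),(8,255,255),roi,60): print(n,'red',rect3(c,k,.22))
    Cs.append((c,cv2.minAreaRect(max(ks,key=cv2.contourArea))[0]))
p,r=tri(*Cs[0],*Cs[1]); d=p-W; print('window',p,r,'along',d@ey-.21,'across',d@ex)
cv2.imwrite('pics/m7.png',np.vstack([np.hstack([cv2.resize(T['img'][170:270,200:375],(400,230),interpolation=2),cv2.resize(S['img'][225:375,210:450],(400,230),interpolation=2)]),np.hstack([cv2.resize(T['img'],(400,300)),cv2.resize(S['img'],(400,300))])])[:,:,::-1])
E
```

```text
[0.4517717  0.20666931 0.32632266] 6.815368735644995 41.35 [-0.3923206  -0.05895927  0.79936893]
T [357.3 245. ] 43.5 r 0.086 ang -67.5
T [356.1 212.1] 21.5 r 0.143 ang -3.5
T [350.  190.4] 24.5 r 0.081 ang 65.1
S [250.8 316.5] 25.5 r 0.088 ang 117.1
S [264.  299.2] 11.0 r 0.088 ang 178.2
S [246.7 297.7] 38.5 r 0.093 ang 58.1
S [274.  262.4] 11.0 r 0.088 ang -117.8
S [257.4 258.6] 38.0 r 0.093 ang 1.7
S [271.2 242.6] 27.5 r 0.089 ang -57.5
T (276.63848876953125, 222.1077117919922) 96.5 [650.7 206.3  50.6  17.  -83. ]
T red [647.4 205.8 157.5  30.7 -83.3]
S (347.43243408203125, 298.24615478515625) 37.5 [686.7 215.3 123.9   3.7 -83.2]
S (350.599609375, 282.6265869140625) 123.5 [648.9 207.4  49.3  15.9 -83.1]
S red [660.8 209.1 160.1  47.4 -83.4]
window [0.65010538 0.20693711 0.22157505] 0.0017465223321517732 along -0.0010200980286474426 across -6.532464794306113e-05
```

View pics/m7.png

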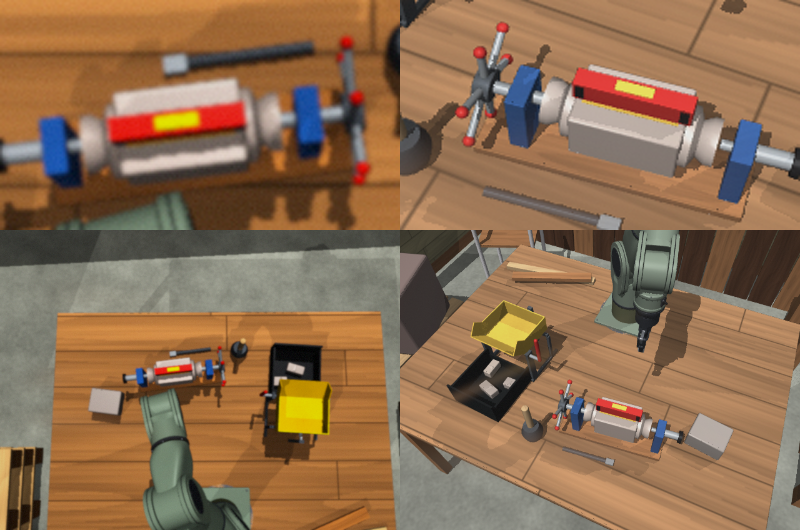

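The level stands centred on the marked face, with its window at z=0.2216 m and about 1 mm off centre. The stones are in the trough and the bucket is home. Handing in.

```bash
python3 -c "
from plant import bot
print(bot.finish_job())"
```

```text
the job is handed in; nothing more can be done
None
```

I've handed the job in, though the hand-in returned no verdict: the last pictures show all three offcuts in the trough, the bucket home, the marked face up within about 1°, and the spirit level upright about 1 mm off the face's middle, with nothing else visibly moved.

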